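Lay out the charcoal rest and the dust tray for a drawing session

ROBOT

A 6-joint arm with a two-finger parallel gripper is mounted at the origin on a cart in front of the work surface, level with it; the furniture and walls round the work are solid. World frame = base frame: x ahead of the robot, y to its left, z up, the work surface at z = 0. Lengths are in m, angles in rad, forces in N, time in s.
With the tool pointing down it reaches from about 0.35 to 0.85 m from the base axis. Payload 8.1 kg.
Tool frame: the origin (TCP) lies between the finger pads; the fingertips stand 25 mm ahead of it and the grasp point (between the pads) lies 6 mm ahead of it; z points along the fingers, y is the direction in which the jaws open and shut (so a half turn about z gives the same grasp; the last joint's range is limited). The gripper opens to 85 mm and grips with 20 to 120 N. Pads are 22 mm wide; open, the fingers measure 114 mm over their backs; the gripper's body (76 mm by 85 mm) begins 54 mm behind the grasp point. The pads swing forward as they close: fully open they stand 13 mm farther back than shut.
Start: joints at [1.185, 0.13, 1.488, -0, 1.523, -0.085], TCP at [0.178, 0.573, 0.218] pointing down, gripper open.
Joint ranges: [-2.96, 2.96], [-0.89, 2.26], [0.02, 2.5], [-1.34, 4.48], [0, 2.73], [-2.66, 2.66]. Speed limits (rad/s): [2.39, 2.39, 2.79, 3.14, 3.14, 3.14].

INTERFACE

Orientations are given as a 3x3 rotation matrix whose columns are the frame's x, y, z axes.
In Python, from bench import env gives the robot as it stands.
- The arm moves only by the tool jog_arm, never from a script. Its argument "commands" is a list of rows, each a list of 6 numbers: the shift along the tool's x, y, z in cm, then the turn, a rotation vector about the tool's x, y, z in degrees. A call has 1 to 12 rows; each row is the pose to reach, as a shift and turn from the pose measured when the call began, along the tool's axes at that moment; what a row does not reach only later rows make up. A row lasts 1/12 s, in which the tool goes at most 41.7 mm and 7.16 degrees, less where a joint would pass 70% of its speed; a pose out of reach is approached as far as the arm can. A call with a gripper value outside its range is refused whole. "gripper" is the closure in counts, from 0 (fully open) to 255 (shut), set as the call begins (left out, the last holds). The fingers move at their own pace and stop on an object; the grip force is fixed at half the most. Time passes only in rows, so rows that repeat a pose let the fingers close. It gives the time, the measured TCP pose, the force and the opening at its end, in the units of the state.
- env.sense(): the state, without advancing time (a new reading comes with each control period).
- env.capture(name): name is "scene" or "side" or "wrist"; returns a dict with "image" (384x512x3 uint8, red, green, blue), "fx", "fy", "cx", "cy" (pixels), "R" (3x3) and "t" (3): a world point X has camera coordinates R X + t; the wrist camera has in their place "tool_from_camera" (4x4, takes a point from camera to tool coordinates, whose origin is the TCP and whose axes are the flange's). Camera axes: x right, y down, z forward; pixel columns grow to the right and rows downward; lengths in m; the calibration is good to about 2 mm. A picture is of the moment at which its call begins: read the wrist's pose just before it. There is no depth.
- env.close_job(): hands the job in, once; it reports no verdict.
The state is a dict: "time": time; "joint_positions": joint angles; "qvel": joint speeds; "effort": joint torques, N m; "tool_pos": TCP position; "tool_rot": TCP orientation; "contact_force": force on the tool from outside, world axes, zero at the start; "wrist_torque": the same for the moment, N m; "gripper_width": finger opening in m.
Only numpy, scipy, OpenCV 4.12 (cv2) and the standard library are available. Lean on these libraries where they do the work, as an engineer would, in place of code of your own. Each camera call takes 0.05 s, during which the arm holds its last target. There are 200 camera calls.

TASK

Lay out the charcoal things ready for drawing: lay the three black sticks side by side in the dark wooden rest, each down in the groove cut to its own length, so that the middle stick lies between the other two, and lay the grey putty rubber flat in the pocket beside the shortest stick. Set the cork sanding block flat inside the black rubber frame of the metal dust tray, and leave the oil tin and the green-banded paint tube where they are.

Things in the scene. Friction and masses are not known exactly. Their poses are not given: they have to be found in the camera images.
- stick_short: The shortest of three black charcoal sticks, 9 mm square in section and 55 mm long, about 12 g. It lies flat on the table at the start. Origin: centre of the underside; y along the length, z up; the two ends are alike.
- stick_middle: The middle one of three black charcoal sticks, 9 mm square in section and 67 mm long, about 14 g. It lies flat on the table at the start. Origin: centre of the underside; y along the length, z up; the two ends are alike.
- stick_long: The longest of three black charcoal sticks, 9 mm square in section and 79 mm long, about 16 g. It lies flat on the table at the start. Origin: centre of the underside; y along the length, z up; the two ends are alike.
- rubber: Grey putty rubber, a small firm block 26 mm (x) by 42 mm (y) by 12 mm high, about 20 g. It lies flat on the table at the start. Origin: centre of the underside; y along the length, z up; the two ends are alike.
- block: Brown cork sanding block, 40 mm (x) by 70 mm (y) by 24 mm high, about 40 g. It lies flat on the table at the start. Origin: centre of the underside; y along the length, z up; the two ends are alike.
- charcoal_rest: Dark wooden rest, fixed, 154x99x11 mm, stepped, any yaw. Origin: underside; x across the grooves, y along them. Floors 6 mm up, centred on y=0, in mm: long groove x=-57 (18 wide, 87 long), middle x=-23 (18, 75), short x=+11 (18, 63), rubber's pocket x=+54 (38, 54). A channel at floor height, |y|<17, crosses all walls so fingertips can reach down there. Sticks lie 34 apart: open the fingers little.
- dust_tray: Silvery metal dust tray, fixed, 100 mm (x) by 116 mm (y), rim 11 mm high, any yaw. Origin: centre of its underside; y along its length, z up. On its floor, 2 mm above the table, a black rubber frame 5 mm high encloses a recess 52 mm (x) by 82 mm (y), centred on the origin, in which the cork block lies flat.
- oil_tin: Small round tin of brown oil, 50 mm across and 21 mm high, loose, about 50 g; a bystander. Origin: centre of the underside.
- green_tube: Small paint tube with a green band and white cap, 150 mm long, 46 mm wide, 28 mm high, loose, about 80 g, lying towards the back; a bystander. Origin: about the middle of its underside.

How it is judged:
At the end, for the whole second after the job is handed in: Each stick lies flat down in the groove of its own length, the rubber flat in its pocket, the cork block flat inside the tray's rubber frame: each within 8 mm of the centre of its seat and 14 degrees of its line (rubber 20), either way round, released and at rest (x of stick_long in the frame of charcoal_rest between -0.065 and -0.049 m and y of stick_long in the frame of charcoal_rest between -0.008 and 0.008 m and z of stick_long in the frame of charcoal_rest between -0.002 and 0.009 m and angle between the y axis of each of stick_long, stick_middle, stick_short and the y axis of charcoal_rest, either way round below 0.25 rad and angle between each of stick_long, stick_middle, stick_short, rubber, block's own z axis and vertical below 0.08 rad and linear speed of each of stick_long, stick_middle, stick_short, rubber, block below 0.02 m/s and x of stick_middle in the frame of charcoal_rest between -0.031 and -0.015 m and y of stick_middle in the frame of charcoal_rest between -0.008 and 0.008 m and z of stick_middle in the frame of charcoal_rest between -0.002 and 0.009 m and x of stick_short in the frame of charcoal_rest between 0.003 and 0.019 m and y of stick_short in the frame of charcoal_rest between -0.008 and 0.008 m and z of stick_short in the frame of charcoal_rest between -0.002 and 0.009 m and x of rubber in the frame of charcoal_rest between 0.046 and 0.062 m and y of rubber in the frame of charcoal_rest between -0.008 and 0.008 m and z of rubber in the frame of charcoal_rest between -0.002 and 0.009 m and angle between the y axis of rubber and the y axis of charcoal_rest, either way round below 0.35 rad and x of block in the frame of dust_tray between -0.008 and 0.008 m and y of block in the frame of dust_tray between -0.008 and 0.008 m and z of block in the frame of dust_tray between -0.002 and 0.005 m and angle between the y axis of block and the y axis of dust_tray, either way round below 0.25 rad); the robot touches nothing.
It fails at once if The oil tin is moved by more than 20 mm (distance of oil_tin from where it was at the start of the episode above 0.02 m).
It fails at once if The green-banded tube is moved by more than 20 mm (distance of green_tube from where it was at the start of the episode above 0.02 m).
It also fails if it takes over 128 s, if anything falls off the work surface, if the arm or the gripper's body presses on something with over 40 N, if the wrist force passes 120 N, or if a joint passes its speed limit or range.

## Working session

There is one attempt and no reset: what is moved stays moved. The work goes in short steps, Python scripts to look and compute and a tool call to move; the robot and the scene stay as the last step left them, time stands still between calls to the robot, and variables do not carry over. Pictures are saved under pics/ and viewed, about 12 in all and at most 16, crops included, and the job is handed in when it is done.

Besides the shell and the picture viewer there is one more tool, called after ">>>" by a JSON object that holds its "method" and its "body". jog_arm: Moves the arm, as the interface text tells. Its arguments: {"type":"object","properties":{"commands":{"type":"array","items":{"type":"array","items":{"type":"number"}}},"gripper":{"type":"number"}},"required":["commands"]}

```bash
mkdir -p pics; ls; cat > h.py <<'E'
import numpy as np, cv2
from bench import env
def cap(n):
    s=env.sense(); c=env.capture(n)
    if n=='wrist':
        T=np.eye(4);T[:3,:3]=s['tool_rot'];T[:3,3]=s['tool_pos'];T=T@np.array(c['tool_from_camera'])
        c['o']=T[:3,3];c['W']=T[:3,:3]
    else:
        R=np.array(c['R']);c['W']=R.T;c['o']=-R.T@np.array(c['t'])
    return c
def ray(c,u,v,z):
    d=c['W']@np.array([(u-c['cx'])/c['fx'],(v-c['cy'])/c['fy'],1.]);o=c['o']
    return (o+d*(z-o[2])/d[2])
def save(c,f,img=None): cv2.imwrite('pics/'+f,cv2.cvtColor(c['image'] if img is None else img,cv2.COLOR_RGB2BGR))
def topdown(c,z,x0,x1,y0,y1,s=0.001):
    "rectify plane z; rows: x decreasing downward, cols: y decreasing rightward"
    P=np.array([[x1,y1],[x1,y0],[x0,y0],[x0,y1]]);R=c['W'].T;px=[]
    for p in P:
        q=R@(np.array([*p,z])-c['o']);px.append([c['fx']*q[0]/q[2]+c['cx'],c['fy']*q[1]/q[2]+c['cy']])
    w=int((y1-y0)/s);h=int((x1-x0)/s)
    H=cv2.getPerspectiveTransform(np.float32(px),np.float32([[0,0],[w,0],[w,h],[0,h]]))
    return cv2.warpPerspective(c['image'],H,(w,h))
E
python3 - <<'E'
from h import *
s=env.sense();print(s['time'],s['tool_pos'],s['tool_rot'],s['gripper_width'])
cs={n:cap(n) for n in('scene','side','wrist')}
import pickle;pickle.dump(cs,open('c0.pkl','wb'))
for n,c in cs.items():
    save(c,n+'0.png');print(n,c['o'],c['W'][:,2],c['fx'],ray(c,256,192,0))
E
```

```text
pics
0.0 [0.1775142  0.57251821 0.21692391] [[-9.55100856e-01  2.96279935e-01 -7.44791842e-04]
 [ 2.96280811e-01  9.55099239e-01 -1.76778377e-03]
 [ 1.87591262e-04 -1.90907932e-03 -9.99998160e-01]] 0.0854245215852977
scene [ 0.24883541 -0.29365902  0.7067109 ] [ 0.30535727  0.56447024 -0.76689653] 363.34280612149377 [5.44606284e-01 2.38335358e-01 1.11022302e-16]
side [0.26180706 0.98335725 0.50678406] [ 0.2762722  -0.83409255 -0.47745501] 352.2488336331189 [0.54021349 0.09242582 0.        ]
wrist [0.10278045 0.59650745 0.37308121] [ 0.29315191 -0.09177118 -0.9516512 ] 333.5611074381209 [0.20876089 0.56669216 0.        ]
```

View pics/scene0.png

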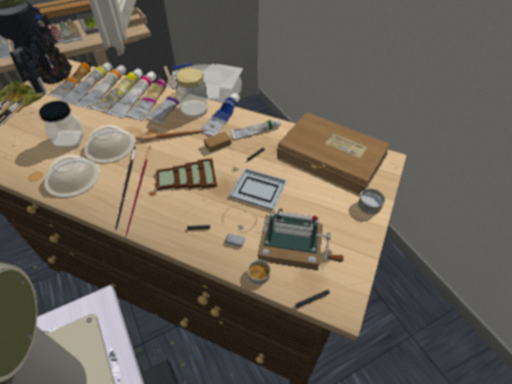

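View pics/side0.png

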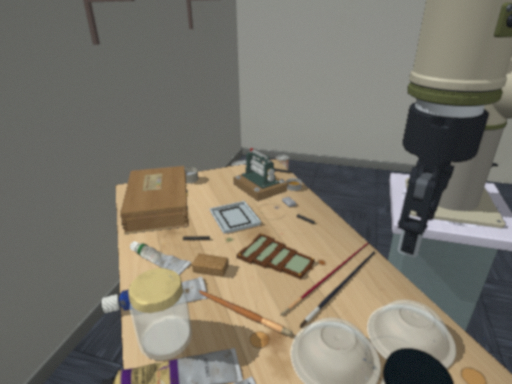

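The scene view shows sticks at about (257,154), (199,228) and (312,298), the rubber at (235,240), the block at (217,142), the tray at (258,190) and the rest at (186,175). Next I'll measure them.

```bash
python3 - <<'E'
from h import *
import pickle;cs=pickle.load(open('c0.pkl','rb'))
c=cs['scene']
for n,u,v,z in [('A',257,154,.005),('B',199,228,.005),('C',312,298,.005),('rub',235,240,.01),('blk',217,142,.015),('tray',258,190,.008),('rest',186,175,.01),('tin',259,271,.015),('tube',255,130,.015)]:
    print(n,ray(c,u,v,z).round(3))
S=.00125
im=topdown(c,.008,.32,.88,-.15,.50,S)
im=cv2.resize(im,None,fx=1.5,fy=1.5)
save(c,'top0.png',im); print(im.shape)
# local dark components
for n,u,v in [('A',257,154),('B',199,228),('C',312,298)]:
    g=cv2.cvtColor(c['image'],cv2.COLOR_RGB2GRAY)[v-22:v+22,u-28:u+28]
    m=(g<80).astype(np.uint8);k,l,st,ce=cv2.connectedComponentsWithStats(m)
    i=min(range(1,k),key=lambda i:np.hypot(*(ce[i]-[28,22])))
    ys,xs=np.nonzero(l==i)
    P=np.array([ray(c,x+u-28,y+v-22,.006)[:2] for x,y in zip(xs,ys)])*1000
    r=cv2.minAreaRect(P.astype(np.float32));print(n,len(P),r)
E
```

```text
A [0.612 0.357 0.005]
B [0.371 0.199 0.005]
C [ 0.507 -0.071  0.005]
rub [0.43  0.127 0.01 ]
blk [0.53  0.444 0.015]
tray [0.549 0.236 0.008]
rest [0.406 0.369 0.01 ]
tin [0.439 0.03  0.015]
tube [0.65  0.44  0.015]
(672, 780, 3)
A 38 ((607.8433837890625, 358.1202697753906), (58.434814453125, 6.774013042449951), 15.878634452819824)
B 76 ((370.30389404296875, 200.65280151367188), (8.588744163513184, 49.352909088134766), 61.93571853637695)
C 139 ((505.8436584472656, -72.42034912109375), (8.454548835754395, 77.78987121582031), 86.53231048583984)
```

View pics/top0.png

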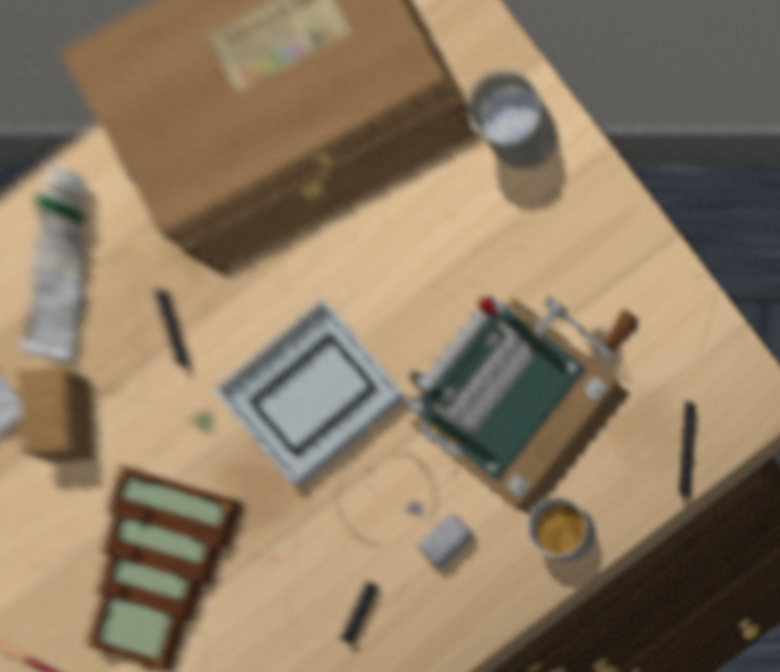

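The rectified map runs at 1.2 px/mm. A is the middle stick, B the short and C the long. The rest's long groove is at (175,501) px and its pocket at (135,628). Next I'll write a planner helper and move to a close overview.

```bash
cat > plan.py <<'E'
from h import *
from scipy.spatial.transform import Rotation as Ro
def plan(*wps,flip=False):
    "wps: (x,y,z,jaw_deg): prints jog row from the current pose; jaw chosen so that j6 is nearest 0 (or flipped)"
    s=env.sense();R=np.array(s['tool_rot']);p=np.array(s['tool_pos'])
    for x,y,z,j in wps:
        j1=np.arctan2(y,x)-np.arcsin(.050/np.hypot(x,y)); j=np.radians(j)
        j6=(j1-j+np.pi/2)%np.pi-np.pi/2
        if flip: j6-=np.sign(j6)*np.pi
        j=j1-j6; Y=np.array([np.cos(j),np.sin(j),0]);Z=np.array([0,0,-1.]);T=np.c_[np.cross(Y,Z),Y,Z]
        print('row',(R.T@(np.array([x,y,z])-p)*100).round(2),np.degrees(Ro.from_matrix(R.T@T).as_rotvec()).round(1),'j6 %.2f'%j6)
E
python3 - <<'E'
from plan import *
plan((.47,.27,.25,25))
E
```

```text
row [-36.89 -20.25  -3.26] [-0.1  0.  47.8] j6 -0.01
```

>>> {"method": "jog_arm", "body": {"commands": [[-36.9,-20.2,-3.3,-0.1,0,47.8],[-36.9,-20.2,-3.3,-0.1,0,47.8],[-36.9,-20.2,-3.3,-0.1,0,47.8],[-36.9,-20.2,-3.3,-0.1,0,47.8],[-36.9,-20.2,-3.3,-0.1,0,47.8],[-36.9,-20.2,-3.3,-0.1,0,47.8],[-36.9,-20.2,-3.3,-0.1,0,47.8],[-36.9,-20.2,-3.3,-0.1,0,47.8],[-36.9,-20.2,-3.3,-0.1,0,47.8],[-36.9,-20.2,-3.3,-0.1,0,47.8],[-36.9,-20.2,-3.3,-0.1,0,47.8],[-36.9,-20.2,-3.3,-0.1,0,47.8]], "gripper": 128}}

```text
time: 1.15
tool_pos: [0.4717, 0.2683, 0.2502]
tool_rot: [[-0.418, 0.908, 0.0], [0.908, 0.418, -0.0], [-0.001, 0.0, -1.0]]
contact_force: [0.0, 0.2, -0.4]
gripper_width: 0.0425
```

```bash
python3 - <<'E'
from plan import *
s=env.sense();print(s['time'],s['tool_pos'],s['joint_positions'],s['gripper_width'],np.abs(s['qvel']).max())
c=cap('wrist');import pickle;pickle.dump(c,open('w1.pkl','wb'))
im=cv2.resize(topdown(c,.008,.32,.74,-.10,.50),None,fx=1.3,fy=1.3)
save(c,'w1.png',im);print(im.shape)
E
```

```text
1.15 [0.47170941 0.26826102 0.25023592] [ 4.23027192e-01 -3.67235109e-02  1.60212805e+00 -6.17556147e-04
  1.57596818e+00 -8.21589755e-03] 0.04254793498487116 0.06689021307304356
(546, 780, 3)
```

View pics/w1.png

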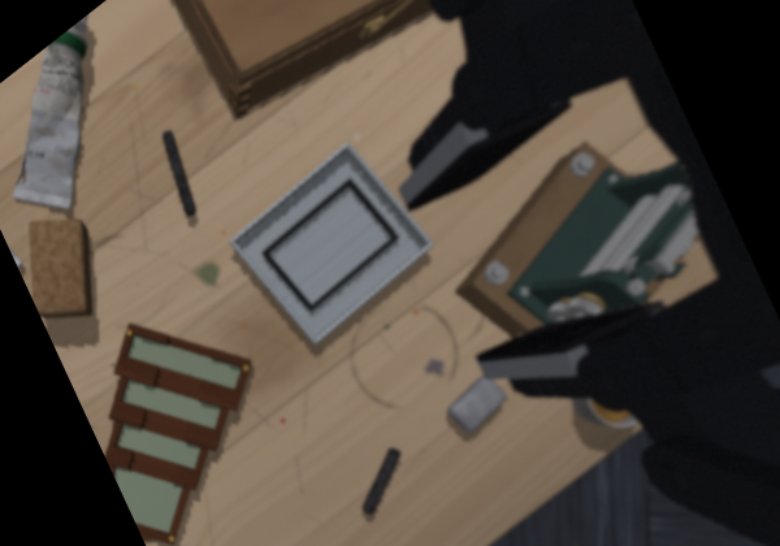

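The wrist overview shows everything clearly, with the rest's green floors at lower left and the tray frame's centre near (330,245). Now the segmentation.

```bash
cat > seg.py <<'E'
from plan import *
def seg(c,kind,x,y,z,r=.06,thr=None):
    "rectified crop about (x,y) at height z -> list of (x mm, y mm, long, short, angle of long axis deg in world)"
    im=topdown(c,z,x-r,x+r,y-r,y+r,.0005);hsv=cv2.cvtColor(im,cv2.COLOR_RGB2HSV).astype(int);H,S,V=hsv[...,0],hsv[...,1],hsv[...,2]
    m={'dark':(V<(thr or 70))&(V>0),'green':(H>35)&(H<85)&(S>25)&(V>60),'grey':(S<60)&(V>(thr or 75)),'brown':(S>(thr or 110))&(V>50)&(V<175)}[kind]
    m=cv2.morphologyEx(m.astype(np.uint8),cv2.MORPH_OPEN,np.ones((5,5)))
    out=[]
    for k in cv2.findContours(m,cv2.RETR_EXTERNAL,cv2.CHAIN_APPROX_NONE)[0]:
        if cv2.contourArea(k)<500: continue
        b=cv2.boxPoints(cv2.minAreaRect(k));P=np.c_[x+r-(b[:,1]+.5)*.0005,y+r-(b[:,0]+.5)*.0005]*1000
        e=[P[1]-P[0],P[2]-P[1]];e.sort(key=np.linalg.norm);ce=P.mean(0)
        out.append([*ce,np.linalg.norm(e[1]),np.linalg.norm(e[0]),np.degrees(np.arctan2(e[1][1],e[1][0]))%180])
    return np.array(out).round(1),im
E
python3 - <<'E'
from seg import *
import pickle;c=pickle.load(open('w1.pkl','rb'))
np.set_printoptions(suppress=True)
for n,k,x,y,z,r in [('A','dark',.606,.362,.008,.05),('B','dark',.371,.206,.008,.05),('rub','grey',.43,.133,.011,.03),('blk','brown',.535,.455,.024,.05),('rest','green',.41,.37,.006,.09),('frame','dark',.552,.246,.007,.055)]:
    print(n);print(seg(c,k,x,y,z,r)[0])
E
```

```text
A
[[606.1 362.6  67.    8.2  16.9]]
B
[[369.6 206.8  53.9  10.  155.6]]
rub
[[433.3 132.3  51.8  33.4 144. ]]
blk
[]
rest
[[355.5 391.1  52.7  36.4  72.8]
 [396.8 378.3  61.1  16.4  73.1]
 [429.4 368.7  73.5  16.3  73.1]
 [462.  358.7  85.4  16.4  73.2]]
frame
[[551.3 246.1  89.8  59.7 130.1]]
```

```bash
python3 - <<'E'
from plan import *
plan((.370,.207,.08,65.6),(.370,.207,.028,65.6))
E
```

```text
row [ -1.48 -11.75  17.01] [ -0.   -0.  -40.8] j6 -0.75
row [ -1.48 -11.75  22.21] [ -0.   -0.  -40.8] j6 -0.75
```

>>> {"method": "jog_arm", "body": {"commands": [[-1.5,-11.8,17,0,0,-40.8],[-1.5,-11.8,17,0,0,-40.8],[-1.5,-11.8,17,0,0,-40.8],[-1.5,-11.8,17,0,0,-40.8],[-1.5,-11.8,17,0,0,-40.8],[-1.5,-11.8,17,0,0,-40.8],[-1.5,-11.8,17,0,0,-40.8],[-1.5,-11.8,19,0,0,-40.8],[-1.5,-11.8,20.5,0,0,-40.8],[-1.5,-11.8,21.5,0,0,-40.8],[-1.5,-11.8,22.2,0,0,-40.8],[-1.5,-11.8,22.2,0,0,-40.8]], "gripper": 189}}

```text
time: 2.2
tool_pos: [0.3693, 0.2072, 0.0276]
tool_rot: [[-0.911, 0.413, -0.001], [0.413, 0.911, -0.0], [0.001, -0.0, -1.0]]
contact_force: [-0.4, -0.5, 0.1]
gripper_width: 0.022
```

>>> {"method": "jog_arm", "body": {"commands": [[0,0,0,0,0,0],[0,0,0,0,0,0],[0,0,0,0,0,0],[0,0,0,0,0,0],[0,0,-1,0,0,0],[0,0,-4,0,0,0],[0,0,-7,0,0,0],[0,0,-8,0,0,0]], "gripper": 255}}

```text
time: 2.87
tool_pos: [0.3718, 0.2082, 0.113]
tool_rot: [[-0.911, 0.413, 0.005], [0.413, 0.911, 0.002], [-0.003, 0.004, -1.0]]
contact_force: [1.7, 0.4, 1.3]
gripper_width: 0.0002
```

```bash
python3 - <<'E'
from plan import *
plan((.3968,.3783,.09,163.1),(.3968,.3783,.0345,163.1))
c=cap('wrist');save(c,'w2.png')
E
```

```text
row [ 4.76 16.52  2.35] [ 0.3 -0.  82.5] j6 0.97
row [ 4.78 16.5   7.9 ] [ 0.3 -0.  82.5] j6 0.97
```

View pics/w2.png

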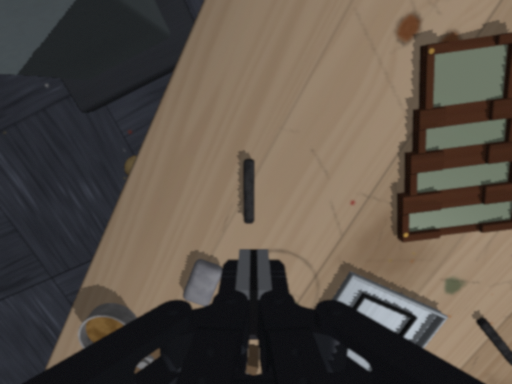

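The gripper closed on nothing. The stick is still on the table at (249,190) in the image, ahead of the fingertips at (253,262). I'll re-measure it.

```bash
python3 - <<'E'
from seg import *
s=env.sense();print(s['tool_pos'])
c=cap('wrist')
for z in(.005,.009):print(seg(c,'dark',.370,.207,z,.04)[0])
def proj(X):
    q=c['W'].T@(np.array(X)-c['o']);return (c['fx']*q[0]/q[2]+c['cx'],c['fy']*q[1]/q[2]+c['cy'])
p=np.array(s['tool_pos'])
for d in (0,.006,.025,.104):print(d,proj(p-[0,0,d]))
print(c['tool_from_camera'])
E
```

```text
[0.37252849 0.2084649  0.11354916]
[[369.4 205.3  54.9   8.8 155.2]]
[[368.4 205.8  54.    8.7 155.2]]
0 (np.float64(252.0332887934345), np.float64(252.30902773078256))
0.006 (np.float64(252.002031814445), np.float64(247.1527283957854))
0.025 (np.float64(251.91502212677017), np.float64(232.7991981059212))
0.104 (np.float64(251.67733504093056), np.float64(193.589210376052))
[[ 2.94535216e-04 -9.51630680e-01 -3.07244141e-01  7.85826316e-02]
 [ 9.99999774e-01  9.44156925e-05  6.66200760e-04  4.97681251e-04]
 [-6.04968414e-04 -3.07244267e-01  9.51630492e-01 -1.56053940e-01]
 [ 0.00000000e+00  0.00000000e+00  0.00000000e+00  1.00000000e+00]]
```

```bash
python3 - <<'E'
from plan import *
plan((.369,.2055,.03,65.2),(.369,.2055,.024,65.2))
E
```

```text
row [ 0.17 -0.39  8.12] [0.2 0.2 0.4] j6 -0.75
row [ 0.17 -0.4   8.72] [0.2 0.2 0.4] j6 -0.75
```

>>> {"method": "jog_arm", "body": {"commands": [[0.2,-0.4,4,0.2,0.2,0.4],[0.2,-0.4,7,0.2,0.2,0.4],[0.2,-0.4,8,0.2,0.2,0.4],[0.2,-0.4,8.4,0.2,0.2,0.4],[0.2,-0.4,8.6,0.2,0.2,0.4],[0.2,-0.4,8.7,0.2,0.2,0.4],[0.2,-0.4,8.7,0.2,0.2,0.4]], "gripper": 189}}

```text
time: 3.55
tool_pos: [0.3697, 0.206, 0.0254]
tool_rot: [[-0.908, 0.42, 0.002], [0.42, 0.908, 0.001], [-0.001, 0.002, -1.0]]
contact_force: [0.7, -0.1, -0.3]
gripper_width: 0.0221
```

```bash
python3 - <<'E'
from plan import *
s=env.sense();print(s['tool_pos'],s['contact_force'],s['gripper_width'])
a=cap('wrist')['image'];b=cap('side')['image']
b=cv2.resize(b[150:270,240:400],(512,384))
save(None,'w3.png',cv2.resize(np.hstack([a,b]),(800,300)))
print(env.sense()['tool_pos'])
E
```

```text
[0.36974233 0.20599205 0.02540165] [ 0.67895699 -0.10737621 -0.29144107] 0.022062057933705997
[0.36986151 0.20602175 0.02555336]
```

View pics/w3.png

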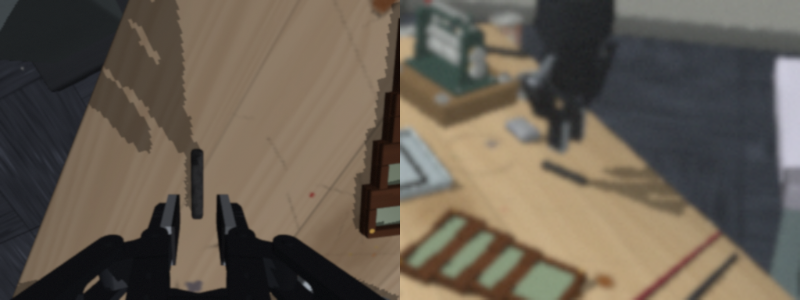

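```bash
python3 - <<'E'
from plan import *
s=env.sense();w=cap('wrist');d=cap('side')
def dirn(c,u,v):
    r=c['W']@np.array([(u-c['cx'])/c['fx'],(v-c['cy'])/c['fy'],1]);return r/np.linalg.norm(r)
a,b=dirn(w,253.4,251),dirn(d,306,209)
A=np.c_[a,-b];t=np.linalg.lstsq(A,d['o']-w['o'],rcond=None)[0]
P=w['o']+a*t[0];Q=d['o']+b*t[1];print(P,Q,'tool',s['tool_pos'],np.array(s['tool_rot']).T@(P-s['tool_pos']))
print('stick',ray(d,240+163/2.5,150+172/2.5,.005),ray(w,196/.78125,184/.78125,.005))
E
```

```text
[0.36588212 0.20860951 0.03343312] [0.37067803 0.20785972 0.03577617] tool [0.36986151 0.20602175 0.02555336] [ 0.00468474  0.00069863 -0.00788593]
stick [0.37129431 0.20643582 0.005     ] [0.36929332 0.2055483  0.005     ]
```

The two views put the fingertips at about z = 0.034, well above the stick. That makes the fingers roughly 30 mm shorter than described, so I'll go down with guarded steps.

>>> {"method": "jog_arm", "body": {"commands": [[0,0,0.5,0,0,0],[0,0,1,0,0,0],[0,0,1.5,0,0,0],[0,0,1.8,0,0,0],[0,0,1.8,0,0,0]]}}

```text
time: 4.17
tool_pos: [0.3687, 0.2056, 0.006]
tool_rot: [[-0.908, 0.42, 0.0], [0.42, 0.908, 0.001], [0.0, 0.001, -1.0]]
contact_force: [1.1, -0.2, 0.4]
gripper_width: 0.0222
```

```bash
python3 - <<'E'
from plan import *
s=env.sense();print(s['tool_pos'],s['contact_force'],s['gripper_width'])
a=cap('wrist')['image'];b=cap('side')['image']
b=cv2.resize(b[150:270,240:400],(512,384))
save(None,'w4.png',cv2.resize(np.hstack([a,b]),(800,300)))
E
```

```text
[0.36865344 0.20555104 0.00602578] [ 1.0939586  -0.21109225  0.44815717] 0.022226851637912867
```

View pics/w4.png

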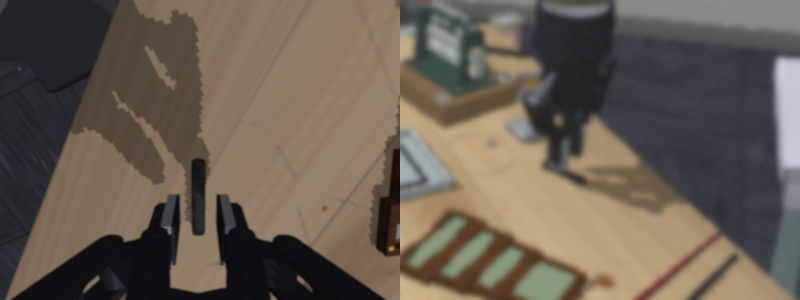

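There's no contact at TCP z = 6 mm, so the fingers are indeed shorter than stated. I'll keep lowering.

>>> {"method": "jog_arm", "body": {"commands": [[0,0,0.3,0,0,0],[0,0,0.6,0,0,0],[0,0,0.8,0,0,0],[0,0,0.8,0,0,0]]}}

```text
time: 4.6
tool_pos: [0.3689, 0.2056, -0.0017]
tool_rot: [[-0.908, 0.42, 0.001], [0.42, 0.908, 0.001], [-0.0, 0.001, -1.0]]
contact_force: [-0.0, 0.0, -0.9]
gripper_width: 0.0223
```

>>> {"method": "jog_arm", "body": {"commands": [[0,0,0.1,0,0,0],[0,0,0.2,0,0,0],[0,0,0.2,0,0,0]]}}

```text
time: 4.85
tool_pos: [0.3687, 0.2056, -0.0039]
tool_rot: [[-0.908, 0.42, 0.0], [0.42, 0.908, 0.001], [0.0, 0.001, -1.0]]
contact_force: [0.4, 0.2, 0.2]
gripper_width: 0.0226
```

>>> {"method": "jog_arm", "body": {"commands": [[0,0,0.1,0,0,0],[0,0,0.2,0,0,0],[0,0,0.2,0,0,0]]}}

```text
time: 5.1
tool_pos: [0.3686, 0.2055, -0.0061]
tool_rot: [[-0.908, 0.42, 0.0], [0.42, 0.908, 0.001], [0.0, 0.0, -1.0]]
contact_force: [-0.5, -0.6, 0.2]
gripper_width: 0.0225
```

>>> {"method": "jog_arm", "body": {"commands": [[0,0,0,0,0,0],[0,0,0,0,0,0],[0,0,0,0,0,0],[0,0,0,0,0,0],[0,0,0,0,0,0]], "gripper": 255}}

```text
time: 5.52
tool_pos: [0.3687, 0.2056, -0.0059]
tool_rot: [[-0.908, 0.42, 0.0], [0.42, 0.908, 0.001], [-0.0, 0.001, -1.0]]
contact_force: [-0.4, -0.6, 2.3]
gripper_width: 0.0049
```

>>> {"method": "jog_arm", "body": {"commands": [[0,0,0,0,0,0],[0,0,-1,0,0,0],[0,0,-3,0,0,0],[0,0,-6,0,0,0],[0,0,-6,0,0,0],[0,0,-6,0,0,0]]}}

```text
time: 6.02
tool_pos: [0.3706, 0.2063, 0.0566]
tool_rot: [[-0.908, 0.42, 0.005], [0.42, 0.908, 0.002], [-0.003, 0.004, -1.0]]
contact_force: [0.7, -0.2, -0.6]
gripper_width: 0.005
```

```bash
python3 - <<'E'
from plan import *
s=env.sense();print(s['tool_pos'],s['contact_force'],s['gripper_width'])
a=cap('wrist')['image'];b=cap('side')['image']
b=cv2.resize(b[150:270,240:400],(512,384))
save(None,'w5.png',cv2.resize(np.hstack([a,b]),(800,300)))
E
```

```text
[0.37059847 0.20632784 0.05663401] [ 0.70747942 -0.19803242 -0.59946786] 0.005045685297736677
```

View pics/w5.png

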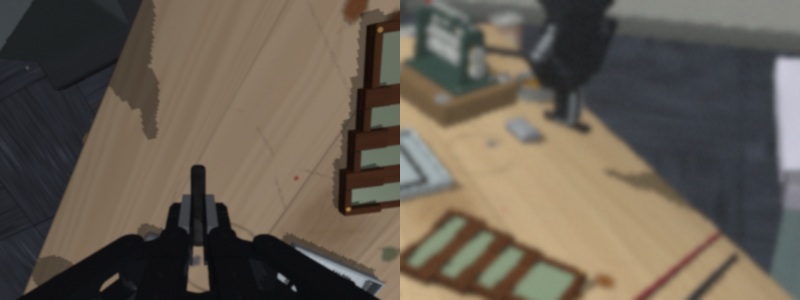

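The stick is gripped: the wrist view shows it centred between the pads at (197,205) and the side view shows it level. At grasp height TCP z = -0.006 the underside was at 0, so in the groove (floor at 6 mm) TCP z should be about 0.001.

```bash
python3 - <<'E'
from plan import *
plan((.3968,.3783,.06,163.1),(.3968,.3783,.001,163.1))
E
```

```text
row [ 4.69 16.87 -0.59] [ 0.  -0.  82.1] j6 0.97
row [ 4.69 16.87  5.31] [ 0.  -0.  82.1] j6 0.97
```

>>> {"method": "jog_arm", "body": {"commands": [[4.7,16.9,-0.6,0,0,82.1],[4.7,16.9,-0.6,0,0,82.1],[4.7,16.9,-0.6,0,0,82.1],[4.7,16.9,-0.6,0,0,82.1],[4.7,16.9,-0.6,0,0,82.1],[4.7,16.9,-0.6,0,0,82.1],[4.7,16.9,-0.6,0,0,82.1],[4.7,16.9,-0.6,0,0,82.1],[4.7,16.9,-0.6,0,0,82.1],[4.7,16.9,-0.6,0,0,82.1],[4.7,16.9,-0.6,0,0,82.1],[4.7,16.9,-0.6,0,0,82.1]]}}

```text
time: 7.12
tool_pos: [0.3957, 0.3777, 0.0584]
tool_rot: [[0.297, 0.955, -0.002], [0.955, -0.297, -0.001], [-0.002, -0.002, -1.0]]
contact_force: [0.4, 0.3, -0.1]
gripper_width: 0.0056
```

```bash
python3 - <<'E'
from seg import *
s=env.sense();print(s['tool_pos'],s['gripper_width'],s['time'])
plan((.3968,.3783,.03,163.1),(.3968,.3783,.001,163.1))
c=cap('wrist');save(c,'w6.png')
print(seg(c,'green',.41,.37,.006,.09)[0])
E
```

```text
[0.39568292 0.37773149 0.05836582] 0.005561757445802047 7.1167
row [0.09 0.09 2.84] [-0.1  0.1 -0.4] j6 0.97
row [0.1  0.1  5.74] [-0.1  0.1 -0.4] j6 0.97
[[355.6 390.   51.9  36.8  73.2]
 [398.1 381.6  52.4  16.5  73.3]
 [429.6 367.8  73.1  17.   73.1]
 [462.1 357.9  85.2  16.7  73.1]]
```

View pics/w6.png

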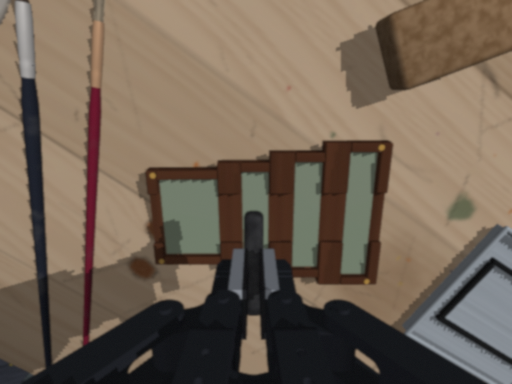

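Stick and groove line up, with the stick at u=254 and the short groove at u=256. I'll lower it in guarded steps.

>>> {"method": "jog_arm", "body": {"commands": [[0.1,0.1,2,0,0,-0.4],[0.1,0.1,4,0,0,-0.4],[0.1,0.1,5,0,0,-0.4],[0.1,0.1,5.4,0,0,-0.4],[0.1,0.1,5.6,0,0,-0.4],[0.1,0.1,5.7,0,0,-0.4],[0.1,0.1,5.7,0,0,-0.4]]}}

```text
time: 7.75
tool_pos: [0.3973, 0.3786, 0.002]
tool_rot: [[0.294, 0.956, -0.001], [0.956, -0.294, -0.001], [-0.001, -0.001, -1.0]]
contact_force: [0.2, 0.1, -0.1]
gripper_width: 0.0054
```

>>> {"method": "jog_arm", "body": {"commands": [[0,0,0.1,0,0,0],[0,0,0.1,0,0,0],[0,0,0.1,0,0,0]]}}

```text
time: 8.0
tool_pos: [0.3978, 0.379, 0.0018]
tool_rot: [[0.294, 0.956, -0.0], [0.956, -0.294, 0.0], [-0.0, -0.0, -1.0]]
contact_force: [-0.1, -0.7, -0.8]
gripper_width: 0.0055
```

>>> {"method": "jog_arm", "body": {"commands": [[0,0,0,0,0,0],[0,0,0,0,0,0],[0,0,0,0,0,0],[0,0,-1,0,0,0],[0,0,-3,0,0,0],[0,0,-6,0,0,0],[0,0,-9,0,0,0],[0,0,-9,0,0,0],[0,0,-9,0,0,0]], "gripper": 200}}

```text
time: 8.75
tool_pos: [0.3996, 0.3805, 0.0953]
tool_rot: [[0.294, 0.956, 0.004], [0.956, -0.294, 0.004], [0.005, 0.003, -1.0]]
contact_force: [-0.6, 0.1, -0.6]
gripper_width: 0.0188
```

```bash
python3 - <<'E'
from seg import *
s=env.sense();print(s['tool_pos'],s['gripper_width'],s['time'])
c=cap('wrist');save(c,'w7.png')
print(seg(c,'green',.41,.37,.006,.09)[0]);print(seg(c,'dark',.397,.378,.015,.045)[0])
for z in (.005,.009): print(seg(c,'dark',.606,.362,z,.05)[0])
plan((.607,.3625,.05,106.9),(.607,.3625,-.006,106.9))
E
```

```text
[0.39963915 0.38051201 0.09531916] 0.018755334410980515 8.75
[[355.6 390.2  52.   36.7  73.1]
 [396.9 377.6  60.9  16.4  73.4]
 [429.5 367.8  73.1  16.8  73.1]
 [462.1 358.1  85.1  16.7  73.3]]
[[436.5 355.8  44.   10.5  90. ]
 [397.2 378.2  89.   89.   90. ]]
[[585.3 356.4  22.   11.5  14.6]]
[[582.8 357.9  21.5  10.9  16.9]]
row [ 4.49 20.43  4.35] [ 1.00e-01 -0.00e+00 -1.24e+02] j6 -1.40
row [ 4.48 20.43  9.95] [ 1.00e-01 -0.00e+00 -1.24e+02] j6 -1.40
```

View pics/w7.png

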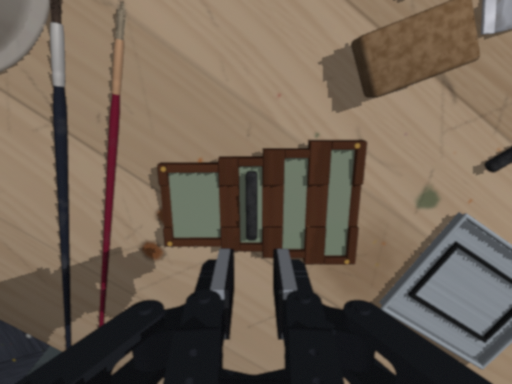

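The short stick lies in its groove. For the middle stick I'll use the flipped grasp, which needs a smaller turn.

```bash
python3 - <<'E'
from plan import *
plan((.6065,.3625,.06,106.9),(.6065,.3625,-.006,106.9),flip=True)
E
```

```text
row [ 4.48 20.39  3.35] [-0.  -0.1 56. ] j6 1.74
row [ 4.47 20.38  9.95] [-0.  -0.1 56. ] j6 1.74
```

>>> {"method": "jog_arm", "body": {"commands": [[4.5,20.4,3.3,0,0,56],[4.5,20.4,3.3,0,0,56],[4.5,20.4,3.3,0,0,56],[4.5,20.4,3.3,0,0,56],[4.5,20.4,3.3,0,0,56],[4.5,20.4,3.3,0,0,56],[4.5,20.4,3.3,0,0,56],[4.5,20.4,3.3,0,0,56],[4.5,20.4,3.3,0,0,56],[4.5,20.4,3.3,0,0,56]], "gripper": 189}}

```text
time: 9.63
tool_pos: [0.6057, 0.3621, 0.0587]
tool_rot: [[0.956, 0.294, -0.001], [0.294, -0.956, 0.0], [-0.001, -0.001, -1.0]]
contact_force: [-0.4, 0.0, -0.0]
gripper_width: 0.0222
```

```bash
python3 - <<'E'
from seg import *
s=env.sense();print(s['tool_pos'],s['gripper_width'],s['time'])
c=cap('wrist')
for z in (.005,.009): print(seg(c,'dark',.606,.362,z,.04)[0])
plan((.6065,.3625,-.006,106.9),flip=True)
E
```

```text
[0.60569656 0.36209619 0.05873064] 0.022165892484393823 9.6333
[[607.6 362.4  68.2   8.8  16.6]]
[[609.1 362.8  66.8   8.5  16.7]]
row [0.07 0.01 6.53] [-0.   0.   0.2] j6 1.74
```

>>> {"method": "jog_arm", "body": {"commands": [[0.2,0,2,0,0,0.2],[0.2,0,4,0,0,0.2],[0.2,0,5.5,0,0,0.2],[0.2,0,6,0,0,0.2],[0.2,0,6.3,0,0,0.2],[0.2,0,6.5,0,0,0.2],[0.2,0,6.5,0,0,0.2]]}}

```text
time: 10.27
tool_pos: [0.6081, 0.3632, -0.0051]
tool_rot: [[0.957, 0.292, 0.001], [0.292, -0.957, 0.001], [0.001, -0.001, -1.0]]
contact_force: [0.0, -0.0, 0.5]
gripper_width: 0.0222
```

>>> {"method": "jog_arm", "body": {"commands": [[0,0,0,0,0,0],[0,0,0,0,0,0],[0,0,0,0,0,0],[0,0,0,0,0,0],[0,0,0,0,0,0]], "gripper": 255}}

```text
time: 10.68
tool_pos: [0.6089, 0.3636, -0.0039]
tool_rot: [[0.957, 0.292, 0.002], [0.292, -0.957, 0.002], [0.003, -0.001, -1.0]]
contact_force: [-0.1, -0.4, 5.0]
gripper_width: 0.0002
```

>>> {"method": "jog_arm", "body": {"commands": [[0,0,-1,0,0,0],[0,0,-3,0,0,0],[0,0,-6,0,0,0],[0,0,-7,0,0,0],[0,0,-7,0,0,0],[0,0,-7,0,0,0]]}}

```text
time: 11.18
tool_pos: [0.6094, 0.3638, 0.0671]
tool_rot: [[0.956, 0.292, 0.004], [0.292, -0.957, 0.003], [0.005, -0.002, -1.0]]
contact_force: [0.3, -0.8, -0.5]
gripper_width: 0.0003
```

```bash
python3 - <<'E'
from seg import *
plan((.4295,.3681,.06,163.1),(.4295,.3681,.001,163.1))
E
```

```text
row [-17.09  -5.65   0.64] [  0.1  -0.3 -56.1] j6 0.92
row [-17.11  -5.64   6.54] [  0.1  -0.3 -56.1] j6 0.92
```

It missed: the tips closed on top of the stick, so the grasp has to go about 5 mm lower. Re-measuring.

```bash
python3 - <<'E'
from seg import *
c=cap('wrist')
for z in (.005,.009): print(seg(c,'dark',.606,.362,z,.04)[0])
plan((.608,.3625,-.010,106.9),flip=True)
E
```

```text
[[572.  334.6  16.7  10.9  23.2]
 [602.2 363.9  77.8   8.7  17.2]]
[[573.  335.   19.   11.   23.2]
 [602.6 364.   78.5   8.6  17.2]]
row [-0.07  0.07  7.53] [-0.1 -0.1  0.1] j6 1.74
```

>>> {"method": "jog_arm", "body": {"commands": [[0,-0.2,2,0,0,0],[0,-0.2,4,0,0,0],[0,-0.2,6,0,0,0],[0,-0.2,6.8,0,0,0],[0,-0.2,7.1,0,0,0],[0,-0.2,7.3,0,0,0],[0,-0.2,7.5,0,0,0],[0,-0.2,7.5,0,0,0]], "gripper": 189}}

```text
time: 11.9
tool_pos: [0.6085, 0.3657, -0.0088]
tool_rot: [[0.957, 0.292, 0.003], [0.292, -0.957, 0.002], [0.003, -0.001, -1.0]]
contact_force: [-0.2, -0.7, 0.5]
gripper_width: 0.0221
```

>>> {"method": "jog_arm", "body": {"commands": [[0,0,0.1,0,0,0],[0,0,0.1,0,0,0],[0,0,0.1,0,0,0]]}}

```text
time: 12.15
tool_pos: [0.6091, 0.3659, -0.0088]
tool_rot: [[0.957, 0.292, 0.004], [0.292, -0.957, 0.003], [0.005, -0.002, -1.0]]
contact_force: [-0.5, -0.7, -0.1]
gripper_width: 0.0222
```

>>> {"method": "jog_arm", "body": {"commands": [[0,0,0,0,0,0],[0,0,0,0,0,0],[0,0,0,0,0,0],[0,0,0,0,0,0],[0,0,0,0,0,0]], "gripper": 255}}

```text
time: 12.57
tool_pos: [0.6095, 0.3661, -0.0081]
tool_rot: [[0.956, 0.292, 0.005], [0.292, -0.957, 0.003], [0.006, -0.002, -1.0]]
contact_force: [-1.3, -0.5, 5.0]
gripper_width: 0.0065
```

>>> {"method": "jog_arm", "body": {"commands": [[0,0,-1,0,0,0],[0,0,-3,0,0,0],[0,0,-6,0,0,0],[0,0,-7.5,0,0,0],[0,0,-7.5,0,0,0],[0,0,-7.5,0,0,0]]}}

```text
time: 13.07
tool_pos: [0.6104, 0.3665, 0.069]
tool_rot: [[0.956, 0.292, 0.008], [0.292, -0.957, 0.005], [0.009, -0.002, -1.0]]
contact_force: [0.1, -0.2, -0.0]
gripper_width: 0.0062
```

```bash
python3 - <<'E'
from seg import *
s=env.sense();print(s['tool_pos'],s['gripper_width'],s['time'])
plan((.4295,.3681,.06,163.1),(.4295,.3681,.0,163.1))
E
```

```text
[0.61041331 0.36651895 0.06895734] 0.006218253221844905 13.0667
row [-17.27  -5.43   0.75] [  0.1  -0.6 -56.1] j6 0.92
row [-17.32  -5.41   6.75] [  0.1  -0.6 -56.1] j6 0.92
```

>>> {"method": "jog_arm", "body": {"commands": [[-17.3,-5.4,0.7,0.1,-0.6,-56.1],[-17.3,-5.4,0.7,0.1,-0.6,-56.1],[-17.3,-5.4,0.7,0.1,-0.6,-56.1],[-17.3,-5.4,0.7,0.1,-0.6,-56.1],[-17.3,-5.4,0.7,0.1,-0.6,-56.1],[-17.3,-5.4,0.7,0.1,-0.6,-56.1],[-17.3,-5.4,0.7,0.1,-0.6,-56.1],[-17.3,-5.4,0.7,0.1,-0.6,-56.1],[-17.3,-5.4,0.7,0.1,-0.6,-56.1],[-17.3,-5.4,0.7,0.1,-0.6,-56.1]]}}

```text
time: 13.9
tool_pos: [0.4284, 0.3672, 0.0591]
tool_rot: [[0.295, 0.956, -0.002], [0.956, -0.295, -0.002], [-0.003, -0.001, -1.0]]
contact_force: [-0.5, 0.2, -0.5]
gripper_width: 0.0063
```

```bash
python3 - <<'E'
from seg import *
s=env.sense();print(s['tool_pos'],s['gripper_width'],s['time'])
plan((.4295,.3681,.0,163.1))
c=cap('wrist');save(c,'w8.png')
print(seg(c,'green',.41,.37,.006,.09)[0])
p=s['tool_pos'];print(seg(c,'dark',p[0],p[1],p[2]+.012,.05,45)[0])
E
```

```text
[0.42838623 0.36719179 0.05913864] 0.006324210429812722 13.9
row [0.14 0.09 5.91] [-0.1  0.2 -0.2] j6 0.92
[[355.5 390.1  51.9  36.8  73.1]
 [396.9 377.4  61.   16.7  73.3]
 [435.  385.9  35.3  16.8  73.1]
 [462.  358.   85.3  17.1  72.8]]
[[428.6 357.7  99.   79.5   0. ]]
```

View pics/w8.png

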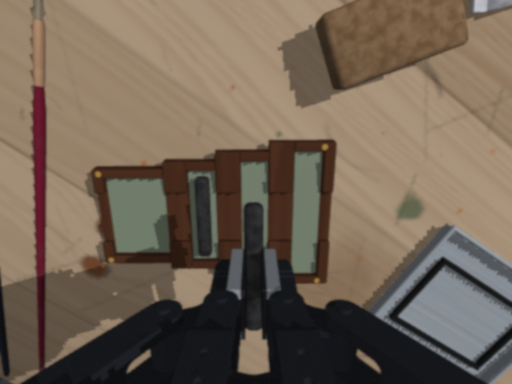

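The middle stick is held centred over its groove, at u=254 against the groove's 255. Lowering.

>>> {"method": "jog_arm", "body": {"commands": [[0.1,0.1,2,-0.1,0.2,-0.2],[0.1,0.1,4,-0.1,0.2,-0.2],[0.1,0.1,5,-0.1,0.2,-0.2],[0.1,0.1,5.5,-0.1,0.2,-0.2],[0.1,0.1,5.8,-0.1,0.2,-0.2],[0.1,0.1,6,-0.1,0.2,-0.2],[0.1,0.1,6,-0.1,0.2,-0.2]]}}

```text
time: 14.53
tool_pos: [0.4301, 0.3681, -0.0002]
tool_rot: [[0.292, 0.956, 0.002], [0.956, -0.292, 0.001], [0.002, 0.001, -1.0]]
contact_force: [0.2, 0.4, -0.5]
gripper_width: 0.0066
```

>>> {"method": "jog_arm", "body": {"commands": [[0,0,0.1,0,0,0],[0,0,0.1,0,0,0]]}}

```text
time: 14.7
tool_pos: [0.4308, 0.3685, -0.0004]
tool_rot: [[0.293, 0.956, 0.003], [0.956, -0.293, 0.002], [0.003, 0.002, -1.0]]
contact_force: [-0.3, -0.7, -0.6]
gripper_width: 0.0061
```

>>> {"method": "jog_arm", "body": {"commands": [[0,0,0,0,0,0],[0,0,0,0,0,0],[0,0,0,0,0,0],[0,0,-1,0,0,0],[0,0,-3,0,0,0],[0,0,-6,0,0,0],[0,0,-10,0,0,0],[0,0,-12,0,0,0],[0,0,-12,0,0,0]], "gripper": 200}}

```text
time: 15.45
tool_pos: [0.4339, 0.3707, 0.1274]
tool_rot: [[0.292, 0.956, 0.012], [0.956, -0.293, 0.008], [0.012, 0.009, -1.0]]
contact_force: [0.7, 0.9, 0.2]
gripper_width: 0.0183
```

```bash
cat > sticks.py <<'E'
from seg import *
def restlook(c,held=()):
    "sticks seen as holes in green floors: per groove, dark pixels inside floor rect"
    o=np.array([407.5,374.9]) # rest origin estimate (mm)
    ex=np.array([-np.sin(np.radians(73.1)),np.cos(np.radians(73.1))]);ey=np.array([-ex[1],ex[0]])
    for n,gx,L in (('long',-57,87),('mid',-23,75),('short',11,63)):
        ctr=o+ex*gx;im=topdown(c,.015,ctr[0]/1e3-.05,ctr[0]/1e3+.05,ctr[1]/1e3-.05,ctr[1]/1e3+.05,.0005)
        V=im.max(2);ii,jj=np.mgrid[0:200,0:200];dx=(100-ii-.5)*.5;dy=(100-jj-.5)*.5
        a=dx*ex[0]+dy*ex[1];b=dx*ey[0]+dy*ey[1]
        m=(abs(a)<10)&(abs(b)<L/2+2)&(V<65)&(im[...,0].astype(int)-im[...,2]<22)
        if m.sum()<200: print(n,'empty',m.sum());continue
        k=cv2.morphologyEx(m.astype(np.uint8),cv2.MORPH_OPEN,np.ones((7,7)));cs=cv2.findContours(k,0,1)[0]
        r=np.array(cv2.boxPoints(cv2.minAreaRect(max(cs,key=cv2.contourArea))))
        A=(100-r[:,1]-.5)*.5;B=(100-r[:,0]-.5)*.5;e=max(np.c_[np.diff(A),np.diff(B)],key=np.linalg.norm)
        print(n,'off x %.1f y %.1f'%(np.mean(A)*ex[0]+np.mean(B)*ex[1],np.mean(A)*ey[0]+np.mean(B)*ey[1]),'len %.1f ang %.1f'%(np.linalg.norm(e),np.degrees(np.arctan2(e[1],e[0]))%180))
E
python3 - <<'E'
from sticks import *
s=env.sense();print(s['tool_pos'],s['gripper_width'],s['time'])
c=cap('wrist');restlook(c)
print(seg(c,'green',.41,.37,.006,.09)[0])
plan((.43,.132,.11,54),(.43,.132,.06,54))
E
```

```text
[0.4338551  0.37074289 0.12741426] 0.018252029066811958 15.45Traceback (most recent call last):
  File "<stdin>", line 3, in <module>
  File "sticks.py", line 10, in restlook
    m=(abs(a)<10)&(abs(b)<L/2+2)&(V<65)&(im[...,0].astype(int)-im[...,2]<22)
      ~~~~~~~~~~~~~~~~~~~~~~~~~~^^~~~~~
ValueError: operands could not be broadcast together with shapes (200,200) (199,199)
```

```bash
sed -i 's/w=int((y1-y0)\/s);h=int((x1-x0)\/s)/w=round((y1-y0)\/s);h=round((x1-x0)\/s)/' h.py
python3 - <<'E'
from sticks import *
s=env.sense()
c=cap('wrist');restlook(c)
print(seg(c,'green',.41,.37,.006,.09)[0])
print(seg(c,'brown',.53,.45,.024,.06,90)[0])
plan((.43,.132,.11,54),(.43,.132,.06,54))
plan((.43,.132,.11,54),(.43,.132,.06,54),flip=True)
E
```

```text
Traceback (most recent call last):
  File "sticks.py", line 13, in restlook
    r=np.array(cv2.boxPoints(cv2.minAreaRect(max(cs,key=cv2.contourArea))))
                                             ~~~^^^^^^^^^^^^^^^^^^^^^^^^
ValueError: max() iterable argument is empty
```

```bash
sed -i "s/cs=cv2.findContours(k,0,1)\[0\]/cs=cv2.findContours(k,0,1)[0]\n        if not cs: print(n,'none');continue/" sticks.py
python3 - <<'E'
from sticks import *
c=cap('wrist');restlook(c);save(c,'w9.png')
print(seg(c,'green',.41,.37,.006,.09)[0])
print(seg(c,'brown',.53,.45,.024,.06,90)[0])
plan((.43,.132,.11,54),(.43,.132,.06,54))
plan((.43,.132,.11,54),(.43,.132,.06,54),flip=True)
E
```

```text
long none
mid off x -1.2 y 0.8 len 67.6 ang 73.3
short off x -0.5 y -1.6 len 54.1 ang 72.6
[[355.5 390.1  52.2  36.5  73.3]
 [397.2 377.5  61.2  16.3  74.5]
 [429.4 367.8  72.9  16.3  73.3]
 [461.9 357.9  85.5  16.8  73.3]]
[[478.  399.2  20.6  15.9 163.3]
 [530.9 451.5  70.3  39.6   3.4]]
row [-22.6    6.87   0.93] [  0.2  -0.1 -71. ] j6 -0.76
row [-22.62   6.86   5.93] [  0.2  -0.1 -71. ] j6 -0.76
row [-22.6    6.87   0.93] [-1.00e-01 -2.00e-01  1.09e+02] j6 2.39
row [-22.62   6.86   5.93] [-1.00e-01 -2.00e-01  1.09e+02] j6 2.39
```

Both sticks are in, and the block is measured at (0.531, 0.4515), long axis 3.4°. I need to see how much room there is beside it.

```bash
python3 - <<'E'
from sticks import *
c=cap('wrist')
im=topdown(c,.01,.46,.64,.36,.56,.0005);im=cv2.resize(im,None,fx=1.5,fy=1.5);save(c,'b1.png',im)
E
```

```text
(no output)
```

View pics/b1.png

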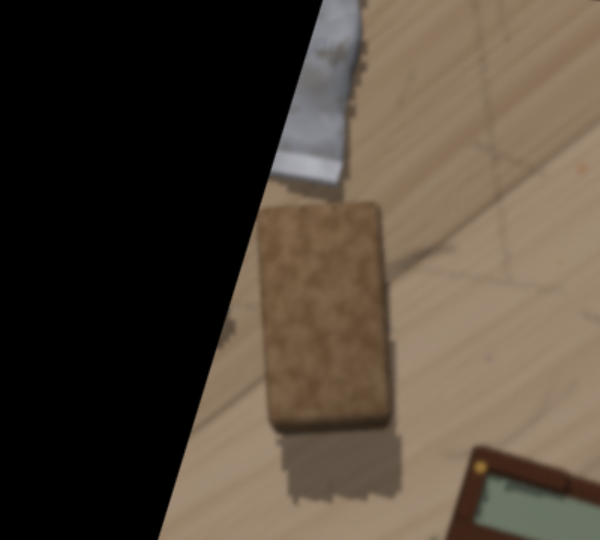

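The +y side has an object edge near (0.535, 0.488), the end of the blue tube. So I'll grip the block 23 mm towards its near end, and hover there first to look.

```bash
python3 - <<'E'
from plan import *
plan((.5079,.4501,.09,93.4))
E
```

```text
row [10.15  5.06  2.89] [ 1.000e-01  0.000e+00 -1.104e+02] j6 -0.98
```

>>> {"method": "jog_arm", "body": {"commands": [[10.1,5.1,2.9,0,0,-110.4],[10.1,5.1,2.9,0,0,-110.4],[10.1,5.1,2.9,0,0,-110.4],[10.1,5.1,2.9,0,0,-110.4],[10.1,5.1,2.9,0,0,-110.4],[10.1,5.1,2.9,0,0,-110.4],[10.1,5.1,2.9,0,0,-110.4],[10.1,5.1,2.9,0,0,-110.4],[10.1,5.1,2.9,0,0,-110.4],[10.1,5.1,2.9,0,0,-110.4],[10.1,5.1,2.9,0,0,-110.4],[10.1,5.1,2.9,0,0,-110.4]], "gripper": 91}}

```text
time: 16.65
tool_pos: [0.5068, 0.4485, 0.0873]
tool_rot: [[-0.935, 0.354, -0.002], [0.354, 0.935, -0.001], [0.001, -0.001, -1.0]]
contact_force: [0.9, 0.4, 0.2]
gripper_width: 0.0549
```

>>> {"method": "jog_arm", "body": {"commands": [[0,0,0,0,0,-26],[0,0,0,0,0,-26],[0,0,0,0,0,-26],[0,0,0,0,0,-26],[0,0,0,0,0,-26]]}}

```text
time: 17.07
tool_pos: [0.5056, 0.4475, 0.0848]
tool_rot: [[-0.995, -0.096, -0.005], [-0.096, 0.995, -0.003], [0.005, -0.003, -1.0]]
contact_force: [-0.1, -0.8, -0.6]
gripper_width: 0.055
```

```bash
python3 - <<'E'
from sticks import *
s=env.sense();print(s['tool_pos'],s['gripper_width'],s['time'])
c=cap('wrist');save(c,'w10.png')
print(seg(c,'brown',.53,.45,.024,.06,90)[0])
plan((.508,.4501,.06,93.4),(.508,.4501,-.007,93.4))
E
```

```text
[0.50561069 0.44751165 0.08481588] 0.05497514664877437 17.0667
[[477.1 398.8  18.4  15.5 164.1]
 [528.7 451.3  74.8  39.4   3. ]]
row [-0.26  0.23  2.51] [-0.2 -0.3  1.8] j6 -0.98
row [-0.29  0.25  9.21] [-0.2 -0.3  1.8] j6 -0.98
```

View pics/w10.png

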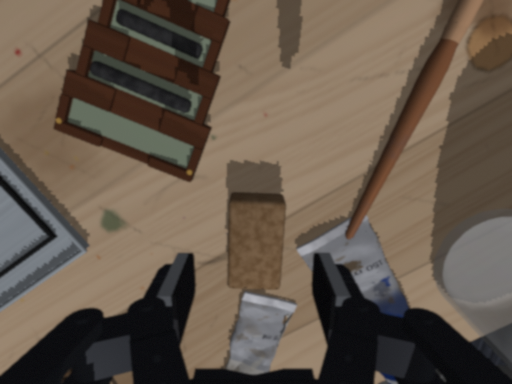

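The camera shows the block at (228–285, 195–290) with the tube corner at (300,243). The grip region, v≈200–231, is clear, so I'll descend there.

>>> {"method": "jog_arm", "body": {"commands": [[-0.3,0.2,3,-0.2,-0.3,1.8],[-0.3,0.2,5,-0.2,-0.3,1.8],[-0.3,0.2,7,-0.2,-0.3,1.8],[-0.3,0.2,8,-0.2,-0.3,1.8],[-0.3,0.2,8.7,-0.2,-0.3,1.8],[-0.3,0.2,9.2,-0.2,-0.3,1.8],[-0.3,0.2,9.2,-0.2,-0.3,1.8]], "gripper": 100}}

```text
time: 17.7
tool_pos: [0.5078, 0.4494, -0.0076]
tool_rot: [[-0.998, -0.058, -0.0], [-0.058, 0.998, 0.0], [0.0, 0.0, -1.0]]
contact_force: [-0.4, -0.4, 0.0]
gripper_width: 0.0518
```

>>> {"method": "jog_arm", "body": {"commands": [[0,0,0,0,0,0],[0,0,0,0,0,0],[0,0,0,0,0,0],[0,0,0,0,0,0],[0,0,0,0,0,0]], "gripper": 255}}

```text
time: 18.12
tool_pos: [0.5087, 0.45, -0.0062]
tool_rot: [[-0.998, -0.058, 0.001], [-0.058, 0.998, 0.002], [-0.002, 0.001, -1.0]]
contact_force: [-0.5, -0.6, 6.1]
gripper_width: 0.0387
```

>>> {"method": "jog_arm", "body": {"commands": [[0,0,-1,0,0,0],[0,0,-3,0,0,0],[0,0,-6,0,0,0],[0,0,-9,0,0,0],[0,0,-9,0,0,0],[0,0,-9,0,0,0]]}}

```text
time: 18.62
tool_pos: [0.5104, 0.4513, 0.0878]
tool_rot: [[-0.998, -0.058, 0.006], [-0.058, 0.998, 0.005], [-0.007, 0.005, -1.0]]
contact_force: [0.5, -0.6, -0.5]
gripper_width: 0.0384
```

```bash
python3 - <<'E'
from sticks import *
s=env.sense();print(s['tool_pos'],s['gripper_width'],s['time'])
plan((.537,.2631,.075,40.1))
E
```

```text
[0.51038391 0.45131036 0.08780407] 0.03841207462860517 18.6167
row [ -1.55 -18.95   1.2 ] [ 0.4  0.2 53.2] j6 -0.33
```

>>> {"method": "jog_arm", "body": {"commands": [[-1.5,-18.9,1,0.4,0.2,53.2],[-1.5,-18.9,1,0.4,0.2,53.2],[-1.5,-18.9,1,0.4,0.2,53.2],[-1.5,-18.9,1,0.4,0.2,53.2],[-1.5,-18.9,1,0.4,0.2,53.2],[-1.5,-18.9,1,0.4,0.2,53.2],[-1.5,-18.9,1,0.4,0.2,53.2],[-1.5,-18.9,1,0.4,0.2,53.2],[-1.5,-18.9,1,0.4,0.2,53.2],[-1.5,-18.9,1,0.4,0.2,53.2]]}}

```text
time: 19.45
tool_pos: [0.5356, 0.2632, 0.0759]
tool_rot: [[-0.646, 0.763, -0.001], [0.763, 0.646, -0.0], [0.001, -0.001, -1.0]]
contact_force: [-0.1, -0.0, -0.2]
gripper_width: 0.0386
```

```bash
python3 - <<'E'
from sticks import *
s=env.sense();print(s['tool_pos'],s['gripper_width'],s['time'])
c=cap('wrist');save(c,'w11.png')
b=np.array(s['tool_pos'])+[.0143,-.017,0]
print(seg(c,'brown',b[0],b[1],b[2]+.006+.024,.06,90)[0])
plan((.537,.2631,-.003,40.1))
E
```

```text
[0.5355576  0.26315551 0.07588418] 0.038556714474432756 19.45
[[545.2 252.7  69.8  38.9 130. ]]
row [-0.11  0.09  7.91] [-0.1 -0.   0.2] j6 -0.33
```

View pics/w11.png

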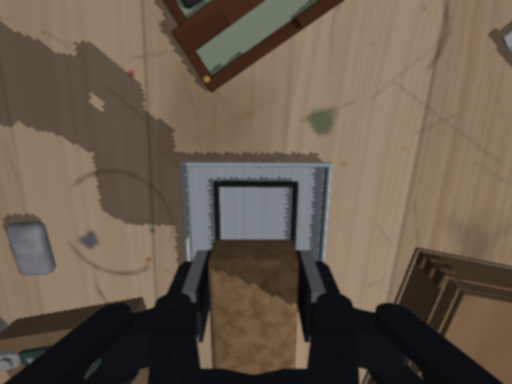

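The block sits over the frame, laterally at u=254 against the frame's 256. I'll lower it to just above the frame and check the visible gap ahead of it.

>>> {"method": "jog_arm", "body": {"commands": [[-0.1,0.1,3,0,0,0.2],[-0.1,0.1,5,0,0,0.2],[-0.1,0.1,6.2,0,0,0.2],[-0.1,0.1,6.7,0,0,0.2],[-0.1,0.1,6.7,0,0,0.2]]}}

```text
time: 19.92
tool_pos: [0.5357, 0.2628, 0.0074]
tool_rot: [[-0.645, 0.764, -0.004], [0.764, 0.645, -0.001], [0.001, -0.004, -1.0]]
contact_force: [0.5, -0.9, -0.2]
gripper_width: 0.0382
```

```bash
python3 - <<'E'
from sticks import *
s=env.sense();print(s['tool_pos'],s['gripper_width'],s['time'])
c=cap('wrist');save(c,'w12.png')
g=c['image']
for v in range(150,290,4): print(v,g[v,235:275].mean(0).round().astype(int),end=' ')
def proj(X):
    q=c['W'].T@(np.array(X)-c['o']);return (c['fx']*q[0]/q[2]+c['cx'],c['fy']*q[1]/q[2]+c['cy'])
u=np.array([np.cos(np.radians(130.1)),np.sin(np.radians(130.1))]);C=np.array([.5513,.2461])
print()
for d,z in((.058,.011),(.0455,.007),(.041,.007),(.041,.002)): print(d,z,proj([*(C+u*d),z]))
for d in(.035,): print('front bottom if centred',proj([*(C+u*d),s['tool_pos'][2]+.0062]))
plan((.537,.2631,-.003,40.1))
E
```

```text
[0.53571502 0.26284467 0.00743953] 0.03824158522113797 19.9167
150 [135 114  92] 154 [136 115  93] 158 [136 115  93] 162 [136 115  93] 166 [137 116  94] 170 [136 115  93] 174 [124 105  85] 178 [88 75 61] 182 [87 74 60] 186 [86 75 64] 190 [ 96 101 106] 194 [111 117 122] 198 [113 119 124] 202 [107 112 117] 206 [100 105 110] 210 [82 86 91] 214 [38 40 41] 218 [14 14 15] 222 [50 52 55] 226 [86 91 95] 230 [ 90  95 100] 234 [88 93 97] 238 [83 85 88] 242 [58 45 33] 246 [60 48 35] 250 [61 48 34] 254 [63 50 36] 258 [67 53 38] 262 [77 61 45] 266 [74 59 43] 270 [70 55 39] 274 [71 55 40] 278 [75 59 43] 282 [87 68 49] 286 [89 70 50] 
0.058 0.011 (np.float64(254.1922262572969), np.float64(189.37575183650017))
0.0455 0.007 (np.float64(254.1534538589669), np.float64(211.31319949151478))
0.041 0.007 (np.float64(254.13667840350493), np.float64(219.75123867788426))
0.041 0.002 (np.float64(254.14918644584074), np.float64(216.260314009398))
front bottom if centred (np.float64(254.09633327992825), np.float64(236.115006724262))
row [-0.03  0.01  1.19] [-0.1 -0.   0. ] j6 -0.33
```

The prediction matches the tray rim and frame. The block's front edge is at v=240, against 236 if centred, so it is about 2 mm short. I'll correct by +1.5 mm along tool x and seat it.

>>> {"method": "jog_arm", "body": {"commands": [[0.15,0,0,0,0,0],[0.15,0,0.4,0,0,0],[0.15,0,0.8,0,0,0],[0.15,0,1.1,0,0,0],[0.15,0,1.1,0,0,0]]}}

```text
time: 20.38
tool_pos: [0.5353, 0.2642, -0.0027]
tool_rot: [[-0.645, 0.765, -0.003], [0.765, 0.645, -0.001], [0.001, -0.003, -1.0]]
contact_force: [-0.2, 0.0, -0.3]
gripper_width: 0.0386
```

>>> {"method": "jog_arm", "body": {"commands": [[0,0,0,0,0,0],[0,0,0,0,0,0],[0,0,0,0,0,0],[0,0,-1,0,0,0],[0,0,-4,0,0,0],[0,0,-8,0,0,0],[0,0,-11,0,0,0],[0,0,-12,0,0,0],[0,0,-12,0,0,0]], "gripper": 110}}

```text
time: 21.13
tool_pos: [0.5387, 0.2655, 0.1229]
tool_rot: [[-0.645, 0.765, 0.005], [0.765, 0.645, 0.002], [-0.002, 0.006, -1.0]]
contact_force: [0.6, 0.7, 1.0]
gripper_width: 0.0488
```

```bash
python3 - <<'E'
from sticks import *
s=env.sense();print(s['tool_pos'],s['gripper_width'],s['time'])
c=cap('wrist');save(c,'w13.png')
print(seg(c,'brown',.5513,.2461,.026,.055,90)[0])
print(seg(c,'grey',.43,.132,.011,.035,75)[0]);print(seg(c,'dark',.433,.132,.011,.035,120)[0])
plan((.432,.132,.06,54))
E
```

```text
[0.5386545  0.26550618 0.1229382 ] 0.04884233829732477 21.1333
[[548.9 248.7  73.3  37.7 130. ]]
[[431.8 134.2  41.   29.7 135. ]]
[[427.7 137.   49.6  32.  133.8]]
row [ -3.38 -16.62   5.96] [  0.1   0.  -13.9] j6 -0.76
```

The block is seated within a few mm. Next the rubber: hover and measure.

>>> {"method": "jog_arm", "body": {"commands": [[-3.4,-16.6,2,0,0,-10],[-3.4,-16.6,2,0,0,-10],[-3.4,-16.6,2,0,0,-10],[-3.4,-16.6,2,0,0,-10],[-3.4,-16.6,2,0,0,-10],[-3.4,-16.6,2,0,0,-10],[-3.4,-16.6,2,0,0,-10]], "gripper": 128}}

```text
time: 21.77
tool_pos: [0.4318, 0.1318, 0.0987]
tool_rot: [[-0.767, 0.642, 0.001], [0.642, 0.767, 0.001], [0.0, 0.001, -1.0]]
contact_force: [0.5, 0.7, 0.5]
gripper_width: 0.0428
```

```bash
python3 - <<'E'
from sticks import *
s=env.sense();print(s['tool_pos'],s['gripper_width'],s['time'])
c=cap('wrist')
for t in(60,75,90):print(seg(c,'grey',.432,.132,.011,.035,t)[0])
im=cv2.resize(topdown(c,.011,.38,.48,.08,.18,.0005),None,fx=2,fy=2);save(c,'r1.png',np.hstack([im,cv2.resize(c['image'],(400,300))[:, :] if 0 else im[:, :1]]))
E
```

```text
[0.43175839 0.13178576 0.09874858] 0.042840023878591316 21.7667
[[428.7 133.1  43.5  26.9 133.6]]
[[429.4 133.4  42.9  25.6 133.5]]
[[430.3 133.5  41.8  24.1 133.6]]
```

View pics/r1.png

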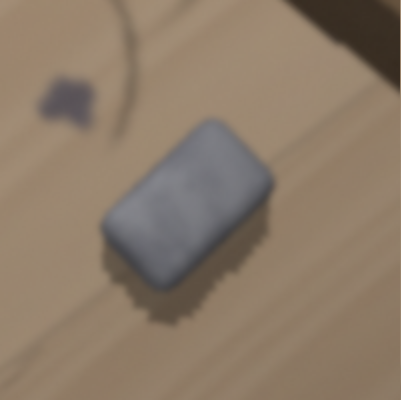

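```bash
python3 - <<'E'
from plan import *
plan((.4295,.133,.03,43.5),(.4295,.133,-.010,43.5))
E
```

```text
row [ 0.29 -0.16  6.94] [0.1 0.  6.6] j6 -0.57
row [ 0.29 -0.17 10.94] [0.1 0.  6.6] j6 -0.57
```

>>> {"method": "jog_arm", "body": {"commands": [[0.3,-0.2,3,0,0,6.6],[0.3,-0.2,6,0,0,6.6],[0.3,-0.2,8.5,0,0,6.6],[0.3,-0.2,10,0,0,6.6],[0.3,-0.2,10.5,0,0,6.6],[0.3,-0.2,10.9,0,0,6.6],[0.3,-0.2,10.9,0,0,6.6]]}}

```text
time: 22.4
tool_pos: [0.4298, 0.1334, -0.0096]
tool_rot: [[-0.689, 0.725, 0.002], [0.725, 0.689, 0.001], [-0.0, 0.002, -1.0]]
contact_force: [-0.6, 0.1, 0.6]
gripper_width: 0.042
```

>>> {"method": "jog_arm", "body": {"commands": [[0,0,0.1,0,0,0],[0,0,0.2,0,0,0],[0,0,0.2,0,0,0]]}}

```text
time: 22.65
tool_pos: [0.4309, 0.1337, -0.0106]
tool_rot: [[-0.689, 0.725, 0.004], [0.725, 0.689, 0.002], [-0.001, 0.004, -1.0]]
contact_force: [0.2, -0.2, 0.4]
gripper_width: 0.0426
```

>>> {"method": "jog_arm", "body": {"commands": [[0,0,0,0,0,0],[0,0,0,0,0,0],[0,0,0,0,0,0],[0,0,0,0,0,0],[0,0,0,0,0,0]], "gripper": 255}}

```text
time: 23.07
tool_pos: [0.4319, 0.1339, -0.0095]
tool_rot: [[-0.689, 0.725, 0.006], [0.725, 0.689, 0.002], [-0.002, 0.005, -1.0]]
contact_force: [-1.2, 0.0, 6.3]
gripper_width: 0.0241
```

>>> {"method": "jog_arm", "body": {"commands": [[0,0,-1,0,0,0],[0,0,-3,0,0,0],[0,0,-6,0,0,0],[0,0,-9,0,0,0],[0,0,-9,0,0,0],[0,0,-9,0,0,0]]}}

```text
time: 23.57
tool_pos: [0.4336, 0.1341, 0.0836]
tool_rot: [[-0.689, 0.725, 0.011], [0.725, 0.689, 0.003], [-0.006, 0.01, -1.0]]
contact_force: [0.5, -0.4, -0.2]
gripper_width: 0.024
```

```bash
python3 - <<'E'
from plan import *
plan((.3557,.3903,.07,163.1))
E
```

```text
row [23.94 12.    1.35] [ 0.7 -0.  60.5] j6 1.03
```

>>> {"method": "jog_arm", "body": {"commands": [[23.9,12,1.3,0.7,0,60.5],[23.9,12,1.3,0.7,0,60.5],[23.9,12,1.3,0.7,0,60.5],[23.9,12,1.3,0.7,0,60.5],[23.9,12,1.3,0.7,0,60.5],[23.9,12,1.3,0.7,0,60.5],[23.9,12,1.3,0.7,0,60.5],[23.9,12,1.3,0.7,0,60.5],[23.9,12,1.3,0.7,0,60.5],[23.9,12,1.3,0.7,0,60.5],[23.9,12,1.3,0.7,0,60.5]]}}

```text
time: 24.48
tool_pos: [0.3549, 0.3897, 0.0692]
tool_rot: [[0.293, 0.956, -0.002], [0.956, -0.293, -0.001], [-0.002, -0.001, -1.0]]
contact_force: [0.1, -0.2, -0.4]
gripper_width: 0.0238
```

```bash
python3 - <<'E'
from seg import *
s=env.sense();print(s['tool_pos'],s['gripper_width'],s['time'])
c=cap('wrist');save(c,'w14.png')
print(seg(c,'green',.41,.37,.006,.09)[0])
print(seg(c,'grey',s['tool_pos'][0],s['tool_pos'][1],s['tool_pos'][2]+.02,.035,75)[0])
plan((.3557,.3903,-.001,163.1))
E
```

```text
[0.35488758 0.38971444 0.06920504] 0.023798555378907023 24.4833
[[357.8 396.7  38.   36.7  72.9]
 [396.6 377.5  61.1  16.1  72.5]
 [428.9 368.   73.3  15.8  71.1]
 [462.2 357.7  85.6  16.7  73.2]]
[[337.  394.9  27.1   6.9  64.5]
 [358.5 399.4  59.6  24.8  71.6]]
row [0.1  0.04 7.04] [-0.1  0.1  0.1] j6 1.03
```

>>> {"method": "jog_arm", "body": {"commands": [[0.1,0,3,0,0,0],[0.1,0,5,0,0,0],[0.1,0,6.2,0,0,0],[0.1,0,6.8,0,0,0],[0.1,0,7.1,0,0,0],[0.1,0,7.2,0,0,0],[0.1,0,7.2,0,0,0]]}}

```text
time: 25.12
tool_pos: [0.3559, 0.3908, -0.0018]
tool_rot: [[0.29, 0.957, -0.001], [0.957, -0.29, -0.0], [-0.001, -0.001, -1.0]]
contact_force: [-0.7, -0.3, 0.5]
gripper_width: 0.0239
```

>>> {"method": "jog_arm", "body": {"commands": [[0,0,0,0,0,0],[0,0,0,0,0,0],[0,0,0,0,0,0],[0,0,-1,0,0,0],[0,0,-4,0,0,0],[0,0,-8,0,0,0],[0,0,-11,0,0,0],[0,0,-12,0,0,0],[0,0,-12,0,0,0]], "gripper": 160}}

```text
time: 25.87
tool_pos: [0.3583, 0.3929, 0.1234]
tool_rot: [[0.29, 0.957, 0.005], [0.957, -0.29, 0.005], [0.007, 0.004, -1.0]]
contact_force: [-0.1, -0.9, 0.6]
gripper_width: 0.0318
```

```bash
python3 - <<'E'
from sticks import *
s=env.sense();print(s['tool_pos'],s['gripper_width'],s['time'])
c=cap('wrist');save(c,'w15.png');restlook(c)
print(seg(c,'grey',.3557,.3903,.018,.035,75)[0]);print(seg(c,'green',.3557,.3903,.006,.03)[0])
c=cap('scene')
for z in(.005,.009):
  for t in (70,85):print(seg(c,'dark',.505,-.073,z,.055,t)[0])
plan((.505,-.073,.12,0))
E
```

```text
[0.35832976 0.39294158 0.12340618] 0.031769576570913276 25.8667
long none
mid off x -0.7 y 0.7 len 67.3 ang 73.1
short off x 0.1 y -1.6 len 54.1 ang 72.4
[[356.8 393.4  51.   36.   73.4]]
[[355.7 390.   52.2  36.4  73.3]]
[[ 469.5 -103.    49.5   38.5   90. ]
 [ 506.   -72.1   74.7    6.8  176. ]]
[[ 471.  -101.3   53.    41.5   90. ]
 [ 505.8  -72.    77.2    8.2  176.1]]
[[ 468.2 -104.2   47.    36.    90. ]
 [ 504.3  -73.2   74.2    6.6  176.3]]
[[ 470.  -102.5   50.5   39.5   90. ]
 [ 504.3  -73.4   76.3    8.1  175.8]]
row [-40.09  27.69  -0.18] [ -0.   -0.  -16.8] j6 -0.24
```

```bash
python3 - <<'E'
from plan import *
plan((.505,-.073,.20,86),(.505,-.073,.10,86))
E
```

```text
row [-40.09  27.68  -8.18] [-0.  -0.  77.2] j6 1.40
row [-40.09  27.69   1.82] [-0.  -0.  77.2] j6 1.40
```

>>> {"method": "jog_arm", "body": {"commands": [[0,0,-4,0,0,0],[-3,2,-8.2,0,0,7],[-40.1,27.7,-8.2,0,0,77.2],[-40.1,27.7,-8.2,0,0,77.2],[-40.1,27.7,-8.2,0,0,77.2],[-40.1,27.7,-8.2,0,0,77.2],[-40.1,27.7,-8.2,0,0,77.2],[-40.1,27.7,-8.2,0,0,77.2],[-40.1,27.7,-8.2,0,0,77.2],[-40.1,27.7,-8.2,0,0,77.2],[-40.1,27.7,-8.2,0,0,77.2],[-40.1,27.7,-8.2,0,0,77.2]], "gripper": 189}}

```text
time: 26.97
tool_pos: [0.4906, -0.0335, 0.1969]
tool_rot: [[0.997, -0.077, -0.004], [-0.077, -0.997, 0.001], [-0.004, -0.001, -1.0]]
contact_force: [0.3, 1.2, -0.3]
gripper_width: 0.0223
```

```bash
python3 - <<'E'
from plan import *
plan((.505,-.073,.10,86))
E
```

```text
row [1.78 3.83 9.68] [-0.   0.2 -0.4] j6 1.40
```

>>> {"method": "jog_arm", "body": {"commands": [[1.8,3.8,2,0,0.2,-0.4],[1.8,3.8,6,0,0.2,-0.4],[1.8,3.8,9.7,0,0.2,-0.4],[1.8,3.8,9.7,0,0.2,-0.4],[1.8,3.8,9.7,0,0.2,-0.4]]}}

```text
time: 27.38
tool_pos: [0.5014, -0.0719, 0.0958]
tool_rot: [[0.997, -0.07, -0.01], [-0.07, -0.998, 0.003], [-0.01, -0.002, -1.0]]
contact_force: [-0.4, -0.0, 0.8]
gripper_width: 0.0224
```

```bash
python3 - <<'E'
from seg import *
s=env.sense();print(s['tool_pos'],s['gripper_width'],s['time'])
c=cap('wrist');save(c,'w16.png')
for z in (.005,.009):print(seg(c,'dark',.505,-.073,z,.055)[0])
plan((.505,-.073,-.010,86))
E
```

```text
[ 0.50143043 -0.07188799  0.09575244] 0.022362504285075607 27.3833
[[479.  -90.8  74.   57.5  90. ]
 [506.  -69.4  78.7   8.  176.2]]
[[479.8 -89.5  76.5  59.   90. ]
 [507.2 -69.5  77.3   7.8 176.2]]
row [ 0.15  0.1  10.89] [-0.1  0.2 -0. ] j6 1.40
```

>>> {"method": "jog_arm", "body": {"commands": [[0.3,-0.3,3,0,0.2,0],[0.3,-0.3,6,0,0.2,0],[0.3,-0.3,9,0,0.2,0],[0.3,-0.3,10,0,0.2,0],[0.3,-0.3,10.5,0,0.2,0],[0.3,-0.3,10.8,0,0.2,0],[0.3,-0.3,10.9,0,0.2,0],[0.3,-0.3,10.9,0,0.2,0]]}}

```text
time: 28.1
tool_pos: [0.5085, -0.0695, -0.0081]
tool_rot: [[0.998, -0.07, 0.003], [-0.07, -0.998, 0.001], [0.002, -0.001, -1.0]]
contact_force: [0.7, -0.5, 0.1]
gripper_width: 0.0223
```

>>> {"method": "jog_arm", "body": {"commands": [[0,0,0,0,0,0],[0,0,0,0,0,0],[0,0,0,0,0,0],[0,0,0,0,0,0],[0,0,0,0,0,0]], "gripper": 255}}

```text
time: 28.52
tool_pos: [0.5101, -0.0699, -0.0062]
tool_rot: [[0.998, -0.07, 0.006], [-0.07, -0.998, 0.0], [0.006, -0.001, -1.0]]
contact_force: [-0.6, 0.1, 8.1]
gripper_width: 0.0055
```

>>> {"method": "jog_arm", "body": {"commands": [[0,0,-0.5,0,0,0],[0,0,-2,0,0,0],[0,0,-5,0,0,0],[0,0,-9,0,0,0],[0,0,-13,0,0,0],[0,0,-17,0,0,0],[0,0,-20,0,0,0],[0,0,-20,0,0,0]]}}

```text
time: 29.18
tool_pos: [0.5131, -0.0709, 0.2031]
tool_rot: [[0.997, -0.07, 0.019], [-0.07, -0.998, -0.003], [0.019, 0.002, -1.0]]
contact_force: [0.9, -0.5, 1.3]
gripper_width: 0.0058
```

```bash
python3 - <<'E'
from plan import *
s=env.sense();print(s['tool_pos'],s['gripper_width'],s['time'])
plan((.463,.3615,.19,163.1),(.463,.3615,.07,163.1))
E
```

```text
[ 0.51307552 -0.07087077  0.20305466] 0.00576315955251045 29.1833
row [ -8.03 -42.79   1.08] [  0.8  -0.8 -77.1] j6 0.87
row [ -8.25 -42.81  13.08] [  0.8  -0.8 -77.1] j6 0.87
```

>>> {"method": "jog_arm", "body": {"commands": [[-8,-42.8,1,0.8,-0.8,-77.1],[-8,-42.8,1,0.8,-0.8,-77.1],[-8,-42.8,1,0.8,-0.8,-77.1],[-8,-42.8,1,0.8,-0.8,-77.1],[-8,-42.8,1,0.8,-0.8,-77.1],[-8,-42.8,1,0.8,-0.8,-77.1],[-8,-42.8,1,0.8,-0.8,-77.1],[-8,-42.8,1,0.8,-0.8,-77.1],[-8,-42.8,1,0.8,-0.8,-77.1],[-8,-42.8,1,0.8,-0.8,-77.1],[-8,-42.8,1,0.8,-0.8,-77.1],[-8,-42.8,1,0.8,-0.8,-77.1]]}}

```text
time: 30.18
tool_pos: [0.4618, 0.3656, 0.1907]
tool_rot: [[0.281, 0.96, 0.0], [0.96, -0.281, 0.001], [0.001, -0.0, -1.0]]
contact_force: [1.1, 0.8, -0.0]
gripper_width: 0.0056
```

```bash
python3 - <<'E'
from plan import *
s=env.sense();print(s['tool_pos'],s['gripper_width'],s['time'])
plan((.463,.3615,.055,163.1))
E
```

```text
[0.46181567 0.36555391 0.19072916] 0.005626844210608218 30.1833
row [-0.38  0.23 13.57] [-0.  -0.1  0.6] j6 0.87
```

>>> {"method": "jog_arm", "body": {"commands": [[-0.4,0.2,4,0,0,-0.6],[-0.4,0.2,8,0,0,-0.6],[-0.4,0.2,12,0,0,-0.6],[-0.4,0.2,13.5,0,0,-0.6],[-0.4,0.2,13.5,0,0,-0.6],[-0.4,0.2,13.5,0,0,-0.6]]}}

```text
time: 30.68
tool_pos: [0.4622, 0.3604, 0.0553]
tool_rot: [[0.272, 0.962, -0.002], [0.962, -0.272, 0.0], [-0.0, -0.002, -1.0]]
contact_force: [0.4, -0.5, 0.1]
gripper_width: 0.0059
```

```bash
python3 - <<'E'
from sticks import *
s=env.sense();print(s['tool_pos'],s['gripper_width'],s['time'])
c=cap('wrist');save(c,'w17.png');restlook(c)
g=c['image'].max(2)
# held stick extent along the column and green floor columns
print('dark rows at u=254:',[v for v in range(150,384) if g[v,250:258].mean()<62])
plan((.463,.3615,.002,163.1))
E
```

```text
[0.46221019 0.36035517 0.05525041] 0.005873676830732681 30.6833
long off x 0.9 y 11.0 len 69.1 ang 76.0
mid off x -1.9 y 0.4 len 67.6 ang 72.9
short off x -1.8 y 0.2 len 58.4 ang 73.3
dark rows at u=254: [157, 158, 192, 193, 194, 195, 196, 197, 198, 199, 200, 201, 202, 203, 204, 205, 206, 207, 208, 209, 210, 211, 212, 213, 214, 215, 216, 217, 218, 219, 220, 221, 222, 223, 224, 225, 226, 227, 228, 229, 230, 231, 232, 233, 234, 235, 236, 237, 238, 239, 240, 241, 242, 243, 244, 245, 246, 247, 248, 249, 250, 251, 252, 253, 254, 255, 256, 257, 258, 259, 260, 261, 262, 263, 264, 265, 266, 267, 268, 269, 270, 271, 272, 273, 274, 275, 276, 277, 278, 279, 280, 281, 282, 283, 284, 285, 286, 287, 288, 289, 290, 291, 292, 293, 294, 295, 296, 297, 298, 299, 300, 301, 302, 303, 304, 305, 306, 307, 308, 309, 310, 311, 312, 313, 314, 315, 316, 317, 318, 319, 320, 321, 322, 323, 324, 325, 326, 327, 328, 329, 330, 331, 332, 333, 334, 335, 336, 337, 338, 375, 376, 377, 378, 379, 380, 381, 382, 383]
row [-0.02 -0.07  5.52] [ 0.  -0.1  1.1] j6 0.87
```

View pics/w17.png

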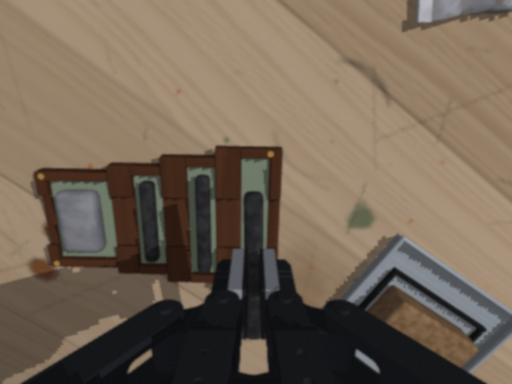

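The rubber and the two sticks are in place. The held stick spans v=191–338, so it is nearly centred on the tool, and I'll target the groove centre without the 3.5 mm offset. I'll lower partway and check the gap at the far end.

>>> {"method": "jog_arm", "body": {"commands": [[-0.35,0,2,0,0,1.1],[-0.35,0,3,0,0,1.1],[-0.35,0,3.8,0,0,1.1],[-0.35,0,4.1,0,0,1.1],[-0.35,0,4.1,0,0,1.1]]}}

```text
time: 31.15
tool_pos: [0.4625, 0.358, 0.016]
tool_rot: [[0.29, 0.957, 0.001], [0.957, -0.29, 0.002], [0.002, 0.0, -1.0]]
contact_force: [0.5, -0.6, 0.4]
gripper_width: 0.0056
```

```bash
python3 - <<'E'
from sticks import *
s=env.sense();print(s['tool_pos'],s['gripper_width'],s['time'])
c=cap('wrist');save(c,'w18.png')
C=np.array([.462,.358]);u=np.array([np.cos(np.radians(73.1)),np.sin(np.radians(73.1))]);n=np.array([-u[1],u[0]])
def proj(X):
    q=c['W'].T@(np.array(X)-c['o']);return np.round((c['fx']*q[0]/q[2]+c['cx'],c['fy']*q[1]/q[2]+c['cy']),1)
zb=s['tool_pos'][2]+.0065
print('groove end',proj([*(C+u*.0435),.006]),'stick end if centred top/bot',proj([*(C+u*.0395),zb+.009]),proj([*(C+u*.0395),zb]))
print('floor edges',proj([*(C+u*.042+n*.009),.006]),proj([*(C+u*.042-n*.009),.006]))
g=c['image'];print([(v,*g[v,250:257].mean(0).round().astype(int)) for v in range(160,225,3)])
print([(x,*g[185,x].astype(int)) for x in range(230,282,4)])
plan((.462,.358,.0,163.1))
E
```

```text
[0.46250801 0.35797972 0.01603012] 0.005640075422002851 31.15
groove end [251.5 167.5] stick end if centred top/bot [251.2 188.8] [251.3 183.5]
floor edges [233.8 170.4] [269.2 170.4]
[(160, np.int64(69), np.int64(41), np.int64(28)), (163, np.int64(67), np.int64(40), np.int64(27)), (166, np.int64(65), np.int64(39), np.int64(26)), (169, np.int64(62), np.int64(62), np.int64(52)), (172, np.int64(83), np.int64(91), np.int64(78)), (175, np.int64(112), np.int64(123), np.int64(106)), (178, np.int64(112), np.int64(123), np.int64(107)), (181, np.int64(113), np.int64(124), np.int64(107)), (184, np.int64(113), np.int64(123), np.int64(107)), (187, np.int64(112), np.int64(123), np.int64(106)), (190, np.int64(97), np.int64(106), np.int64(92)), (193, np.int64(32), np.int64(33), np.int64(34)), (196, np.int64(42), np.int64(42), np.int64(43)), (199, np.int64(44), np.int64(44), np.int64(46)), (202, np.int64(43), np.int64(42), np.int64(45)), (205, np.int64(43), np.int64(43), np.int64(45)), (208, np.int64(44), np.int64(44), np.int64(46)), (211, np.int64(42), np.int64(42), np.int64(44)), (214, np.int64(38
[... 183 characters left out ...]
0, np.int64(65), np.int64(38), np.int64(27)), (234, np.int64(71), np.int64(55), np.int64(42)), (238, np.int64(113), np.int64(124), np.int64(106)), (242, np.int64(112), np.int64(123), np.int64(106)), (246, np.int64(113), np.int64(123), np.int64(107)), (250, np.int64(113), np.int64(124), np.int64(107)), (254, np.int64(113), np.int64(124), np.int64(107)), (258, np.int64(112), np.int64(124), np.int64(107)), (262, np.int64(82), np.int64(90), np.int64(77)), (266, np.int64(71), np.int64(77), np.int64(66)), (270, np.int64(45), np.int64(31), np.int64(23)), (274, np.int64(67), np.int64(40), np.int64(26)), (278, np.int64(66), np.int64(39), np.int64(26))]
row [-0.05 -0.08  1.66] [ 0.  -0.2  0. ] j6 0.87
```

The far end shows at v=191, against 183.5 if centred, so the stick is about 4 mm back. That agrees with the earlier grip estimate. I'll shift +2.8 mm along tool x and lower.

>>> {"method": "jog_arm", "body": {"commands": [[0.28,-0.05,0,0,0,0],[0.28,-0.05,0,0,0,0],[0.28,-0.05,0.6,0,0,0],[0.28,-0.05,1.1,0,0,0],[0.28,-0.05,1.4,0,0,0],[0.28,-0.05,1.5,0,0,0],[0.28,-0.05,1.5,0,0,0]]}}

```text
time: 31.78
tool_pos: [0.4626, 0.3607, 0.0007]
tool_rot: [[0.29, 0.957, 0.0], [0.957, -0.29, 0.002], [0.002, -0.0, -1.0]]
contact_force: [-0.0, 0.1, -0.0]
gripper_width: 0.0053
```

>>> {"method": "jog_arm", "body": {"commands": [[0,0,0,0,0,0],[0,0,0,0,0,0],[0,0,0,0,0,0],[0,0,-1,0,0,0],[0,0,-4,0,0,0],[0,0,-8,0,0,0],[0,0,-12,0,0,0],[0,0,-16,0,0,0],[0,0,-16,0,0,0]], "gripper": 200}}

```text
time: 32.53
tool_pos: [0.4672, 0.3635, 0.1726]
tool_rot: [[0.29, 0.957, 0.014], [0.957, -0.29, 0.01], [0.014, 0.01, -1.0]]
contact_force: [0.5, 0.3, 3.0]
gripper_width: 0.018
```

```bash
python3 - <<'E'
from sticks import *
s=env.sense();print(s['tool_pos'],s['gripper_width'],s['time'])
c=cap('wrist');save(c,'w19.png');restlook(c)
print(seg(c,'green',.41,.37,.006,.09)[0]); print('blk',seg(c,'brown',.5513,.2461,.026,.055,90)[0])
print('frame',seg(c,'dark',.5513,.2461,.007,.055)[0])
d=cap('scene');a=topdown(d,.015,.30,.62,.18,.44,.001)
b=topdown(c,.012,.30,.62,.18,.44,.001)
save(c,'fin.png',cv2.resize(np.hstack([b,a]),None,fx=1.5,fy=1.5))
e=cap('scene')
import pickle;c0=pickle.load(open('c0.pkl','rb'))['scene']
for n,(u0,u1,v0,v1) in {'tin':(240,280,255,290),'tube':(228,285,115,142)}.items():
    x=cv2.phaseCorrelate(np.float64(cv2.cvtColor(c0['image'][v0:v1,u0:u1],7)),np.float64(cv2.cvtColor(e['image'][v0:v1,u0:u1],7)));print(n,x)
E
```

```text
[0.4671604  0.3634551  0.17257802] 0.018042788155052805 32.5333
long off x 0.7 y -0.1 len 78.9 ang 73.2
mid off x -2.6 y 1.1 len 67.9 ang 73.1
short off x 0.9 y -1.4 len 54.7 ang 73.0
[[355.4 390.   52.2  36.6  73.2]
 [400.2 377.1  61.7  15.5  81.4]
 [434.3 384.6  38.2  16.1  73.3]
 [462.  358.   84.8  16.1  73.2]]
blk [[547.8 252.2  75.4  41.2 130.2]]
frame [[505.8 204.1  25.5  18.5  90. ]
 [551.5 246.6  91.   60.5 130. ]]
tin ((0.040889970471312154, 0.02864867580491648), 0.9963747531192048)
tube ((0.19687089001315172, 0.7361023296783706), 0.9352598245121685)
```

The picture budget is used up, so I'll check the block numerically from nearly straight above the tray.

```bash
python3 - <<'E'
from plan import *
plan((.588,.202,.21,40.1))
E
```

```text
row [-11.56  16.56  -4.79] [  0.2  -0.1 -57. ] j6 -0.45
```

>>> {"method": "jog_arm", "body": {"commands": [[-11.6,16.6,-4.8,0.2,-0.1,-57],[-11.6,16.6,-4.8,0.2,-0.1,-57],[-11.6,16.6,-4.8,0.2,-0.1,-57],[-11.6,16.6,-4.8,0.2,-0.1,-57],[-11.6,16.6,-4.8,0.2,-0.1,-57],[-11.6,16.6,-4.8,0.2,-0.1,-57],[-11.6,16.6,-4.8,0.2,-0.1,-57],[-11.6,16.6,-4.8,0.2,-0.1,-57],[-11.6,16.6,-4.8,0.2,-0.1,-57],[-11.6,16.6,-4.8,0.2,-0.1,-57],[-11.6,16.6,-4.8,0.2,-0.1,-57]]}}

```text
time: 33.6
tool_pos: [0.5875, 0.2015, 0.2089]
tool_rot: [[-0.642, 0.767, -0.003], [0.767, 0.642, 0.0], [0.002, -0.002, -1.0]]
contact_force: [0.2, 0.8, -0.3]
gripper_width: 0.0181
```

```bash
python3 - <<'E'
from sticks import *
s=env.sense();print(s['tool_pos'],s['time'])
c=cap('wrist');save(c,'w20.png');print('cam',c['o'])
for z in(.026,.031): print('blk',z,seg(c,'brown',.5513,.2461,z,.055,90)[0])
print('frame',seg(c,'dark',.5513,.2461,.007,.055)[0])
restlook(c)
# brightness profile along the length through the block middle, at z=.007
C=np.array([.5513,.2461]);a=np.radians(130.1);u=np.array([np.cos(a),np.sin(a)]);n=np.array([u[1],-u[0]])
for nm,w,dd in(('len',u,range(-60,61,2)),('wid',n,range(-44,45,2))):
  o=[]
  for d in dd:
    q=c['W'].T@(np.array([*(C+w*d/1e3),.007])-c['o']);px=c['image'][int(round(c['fy']*q[1]/q[2]+c['cy'])),int(round(c['fx']*q[0]/q[2]+c['cx']))].astype(int)
    o.append('%d:%s%d'%(d,'B' if px[0]-px[2]>22 else ('k' if px.max()<60 else 's'),px.max()))
  print(nm,' '.join(o))
E
```

```text
[0.58747767 0.2015221  0.20886076] 33.6
cam [0.53778767 0.26241707 0.36505267]
blk 0.026 [[550.  247.2  67.1  37.3 129.8]]
blk 0.031 [[549.8 247.4  66.1  36.7 129.9]]
frame [[552.1 245.2  89.4  59.6 130. ]]
long off x 0.0 y -0.0 len 91.0 ang 73.1
mid off x 0.0 y -0.0 len 79.0 ang 73.1
short off x -0.0 y -0.0 len 67.0 ang 73.1
len -60:s132 -58:s90 -56:s86 -54:s93 -52:s123 -50:s141 -48:s128 -46:s95 -44:k30 -42:s67 -40:s131 -38:s134 -36:s103 -34:B111 -32:B113 -30:B110 -28:B109 -26:B115 -24:B117 -22:B118 -20:B110 -18:B107 -16:B111 -14:B106 -12:B107 -10:B108 -8:B109 -6:B117 -4:B120 -2:B120 0:B117 2:B115 4:B116 6:B110 8:B103 10:B104 12:B105 14:B102 16:B103 18:B107 20:B110 22:B111 24:B111 26:B115 28:B116 30:B112 32:B110 34:B107 36:B91 38:s82 40:k46 42:k20 44:s80 46:s143 48:s146 50:s146 52:s146 54:s124 56:s121 58:s104 60:B89
wid -44:s142 -42:s143 -40:s137 -38:s115 -36:s91 -34:s88 -32:s90 -30:s80 -28:k36 -26:k36 -24:s83 -22:s79 -20:B78 -18:B98 -16:B102 -14:B105 -12:B107 -10:B106 -8:B104 -6:B101 -4:B107 -2:B115 0:B117 2:B115 4:B106 6:B108 8:B111 10:B113 12:B114 14:B120 16:B121 18:B116 20:B112 22:s117 24:s97 26:s73 28:k31 30:s80 32:s133 34:s139 36:s142 38:s141 40:s135 42:s107 44:s89
```

```bash
python3 -c "
from bench import env
print(env.close_job())"
```

```text
the job is handed in; nothing more can be done
None
```

I laid the three sticks in their own grooves, put the rubber in its pocket, set the cork block inside the tray's frame, and handed the job in at about 34 s of robot time. `close_job` reports no verdict.

**Last checks**
- **Sticks:** the long stick measured within about 1 mm of its groove centre. The short one was within about 2 mm and the middle one within about 3 mm. All were within 1° of the groove line.
- **Block:** seen from nearly straight above, it lies inside the frame with a gap on all four sides, about 2–3 mm off centre.
- **Rubber:** I saw it lying in its pocket in the last wrist picture; the numeric fit there was not reliable.
- **Bystanders:** the oil tin shows no shift in the scene image. The tube shows about 0.7 px, roughly 2 mm or less and probably noise.

**What failed or disagreed**
- **Missed grasps:** two stick grasps closed on nothing because the fingertips stand about 13 mm behind the reported tool point, not 25 mm ahead of it. I corrected this with guarded lowering and repeated both grasps.
- **Block views:** an oblique view put the block about 4 mm off along its length. I trusted the overhead view.
- **Unseen final picture:** the viewer's 16-picture limit refused the last composite, so the final checks are numeric only. In the overhead view, the reading for the sticks was invalid because the rest was out of frame.

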